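# Ready the proof press: load block, speed to minimum, lever in green notch

## Robot

A 7-joint arm with a two-finger parallel gripper is mounted at the origin on the work surface. World frame = base frame: x ahead of the robot, y to its left, z up, the work surface at z = 0. Lengths are in m, angles in rad, forces in N, time in s.
With the tool pointing down it reaches from about 0.425 to 0.95 m from the base axis. Payload 4.7 kg.
Tool frame: the origin (TCP) lies midway between the tips of the shut fingers; the grasp point (between the pads) lies robot.grip_depth behind it (robot.grip_depth is the distance from the TCP to the grasp point, in m); z points along the fingers, y is the line along which they close (so a half turn about z gives the same grasp; the last joint's range is limited). The gripper opens to 87 mm and grips with 3 to 60 N. Pads are 19 mm wide; open, the fingers measure 117 mm over their backs; the gripper's body (75 mm by 190 mm) begins 51 mm behind the grasp point.
Start: joints at [1.243, 0.469, -0.049, 1.532, 0.024, 1.141, -0.082], TCP at [0.199, -0.645, 0.223] pointing down, gripper open.
Joint ranges: [-2.59, 2.59], [-0.33, 1.99], [-1.39, 1.29], [0.1, 2.45], [-1.04, 4.18], [0.21, 1.99], [-2.66, 2.66]. Speed limits (rad/s): [2.57, 2.57, 3.14, 3.14, 3.14, 3.14, 3.14].

## Interface

Orientations are given as a 3x3 rotation matrix whose columns are the frame's x, y, z axes.
In Python, from cell import get_state, cams, robot, nets gives the robot as it stands.
- The arm moves only by the tool servo_tool, never from a script. Its argument "commands" is one flat list of numbers, 7 for each row, row after row: the turn, a rotation vector about the tool's x, y, z scaled (see below), then the shift along the tool's x, y, z scaled (see below), then the closure, from 0 (fully open) to 1 (shut). In form: [ax, ay, az, dx, dy, dz, hand, ax, ay, az, dx, dy, dz, hand, ...]. A call has 1 to 20 rows; each row is the pose to reach, as a shift and turn from the pose commanded when the call began, along the tool's axes at that moment; what a row does not reach only later rows make up. The controller multiplies each number of a shift by 200 mm and each number of a turn by 45 degrees. A row lasts 1/12 s, in which the tool goes at most 41.7 mm and 7.16 degrees, less where a joint would pass 70% of its speed; a pose out of reach is approached as far as the arm can. A call with a number of a shift or a turn outside -1 to 1 is refused whole. A call with a gripper value outside its range is refused whole. The fingers move at their own pace and stop on an object; "newtons" is the grip in N (left out, the last holds). Time passes only in rows, so rows that repeat a pose let the fingers close. It gives the time, the measured TCP pose, the force, the opening and the grip force at its end, in the units of the state.
- get_state(): the state, without advancing time (a new reading comes with each control period).
- cams.snapshot(name): name is "scene" or "top" or "wrist"; returns a dict with "frame" (400x640x3 uint8, red, green, blue), "intrinsics" (3x3 intrinsics, pixels), "D" ([k1, k2, p1, p2, k3] as OpenCV has them; the pictures are not rectified), "position" and "attitude" of the camera in the world. Camera axes: x right, y up, looking along -z (the intrinsics and any distortion apply to the point x, -y, -z); pixel columns grow to the right and rows downward; lengths in m; the calibration is good to about 2 mm. A picture is of the moment at which its call begins. There is no depth.
- robot.hand_in(): hands the job in; it is judged then, once.
Trained networks look in a picture, given as the dict that the camera call returned (one of the last four; its "shot" number tells which), for a name from the list of things; names that differ only in an ending like _2 or _b are one class to them, and where a whole thing is asked for, a point or a joint stands for the part that bears it (a point fixed in the world has none). Each returns a list of dicts, best first, with "confidence" (0 to 1); they miss things now and then, are a little off and sometimes report something else, mostly with a low value. They report only what shows in the picture. A call takes as long as a camera call.
- nets.recognise(thing, picture): "position" ([column, row] in pixels, amid what is visible of it).
- nets.outline_of(thing, picture): "pixels" (400x640 bool, what is visible of it) and "position" ([column, row] in pixels, amid what is visible of it).
The state is a dict: "time": time; "qpos": joint angles; "joint_vel": joint speeds; "joint_torque": joint torques, N m; "tool_pos": TCP position; "ee_rot": TCP orientation; "force": force on the tool from outside, world axes, zero at the start; "ft_torque": the same for the moment, N m; "gripper_width": opening from 0.0 (shut) to 1.0 (fully open); "finger_force": force on a finger pad.
Only numpy, scipy, OpenCV 4.12 (cv2) and the standard library are available. Lean on these libraries where they do the work, as an engineer would, in place of code of your own. Each camera call takes 0.05 s, during which the arm holds its last target. There are 200 camera calls.

## Task

Get the little proof press ready to run: set the carved printing block down gently (do not drop it) on the press bed, flat with its carved side up, inside the yellow outline and lengthwise along it, let go, and then push the bed by its black handle bar all the way in under the roller. After that turn the speed knob on the sloping desk fully anticlockwise to its stop, and last throw the drive lever one notch over into the notch behind which the green flag stands, letting go with it resting in that notch and not the one beyond. Leave the yellow bottle, the glass jar and the red tin where they stand.

Things in the scene. Friction and masses are not known exactly. Their poses are not given: they have to be found in the camera images.
- block: loose printing block 140 x 54 x 23 mm, pale wood with a dark blue carved face on top, about 0.15 kg. Origin: centre of its underside; x along the 140 mm length, z up out of the carved face
- press: fixed green table press, 440 mm long (its x) and 270 mm wide, with a steel roller (axis along its y, 150 mm to +x of the origin, underside 93 mm above the table) under a cross beam 214 mm high at the far end. Origin: centre of its underside; +x is the way the bed runs in. Press and sloping desk may stand left or right
- bed (a joint): aluminium press bed, 280 x 176 mm, its top 60 mm above the table; slides along the press's +x. 0 m = pulled out towards the robot, 0.11 m = all the way in (end stop); about 4 N to move
- bed_handle (a point): middle of the bed's black handle bar, 16 mm thick, 124 mm long along y, 50 mm above the bed's top on two 12 mm posts 100 mm apart, at the bed's near end; moves with the bed; axes as the press
- outline (a point): centre of the yellow painted outline on the bed's top face, 160 mm (x) by 74 mm (y) inside, 145 mm to +x of the handle bar; moves with the bed; axes as the press, z = 0 at the bed's top. Nothing stands round it
- console: fixed grey sloping control desk, 320 mm wide (y), its front panel 200 mm deep and tilted 0.61 rad (35 deg) towards the robot: the panel's normal is (-0.573, 0, 0.820) and its up-slope direction (0.820, 0, 0.573) in this frame. Origin: centre of its foot on the table; the panel's centre lies 128 mm above it. Speed knob at y = -90 mm, lever at y = +75 mm
- speed_knob (a joint): speed knob, radius 32 mm, with a black bar grip 61 mm long, 14 mm wide and 32 mm high. 0 rad = fully anticlockwise (end stop, minimum speed), grows clockwise seen looking onto the panel, up to 4.5. At 0 the bar lies along the panel's slope
- speed_knob_grip (a point): point on the knob's axis in the middle of the bar grip, 37 mm above the panel and 7 mm below the bar's top; z is the panel's normal, x lies along the bar; turns with the knob
- drive_lever (a joint): drive lever, 0 rad = standing along the panel's normal (neutral notch), positive leans to the desk's +y, negative to its -y. Sprung detent notches at -0.64, -0.32, 0, 0.32, 0.64 rad, into which it clicks by itself when within about 0.1 rad; about 5 N at the grip to push it from a notch. The flags mark the notches at 0.32 and -0.32
- lever_grip (a point): middle of the lever's black round grip, 22 mm thick and 66 mm long, 125 mm from the pivot along the lever; z runs along the lever away from the pivot; moves with the lever
- lever_pivot (a point): the lever's pivot on the panel, fixed; x points up the slope and is the hinge line, y to the desk's left, z the panel's normal
- green_flag_top (a point): centre of the green disc, 24 mm across, on a steel stem behind the lever (48 mm up the slope from it): marks the wanted notch, at 0.32 rad if it stands on the +y side of the lever's pivot, at -0.32 rad if on the -y side. Axes as the desk
- red_flag_top (a point): centre of the red disc, the same, marking the other notch (wrong direction)
- bottle: yellow squeeze bottle with blue nozzle, 60 mm across, 170 mm high; stays where it is. Origin: centre of its underside
- jar: glass jar with steel lid, 72 mm across, 100 mm high; stays where it is. Origin: centre of its underside
- tin: red ink tin, 84 mm across, 53 mm high; stays where it is. Origin: centre of its underside

How it is judged:
By the outcome, as a careful person would: the job done as asked, in the order asked, and still so for the second after the job is handed in, with the robot touching nothing.
It also fails if it takes over 72 s, if anything falls off the work surface, if the arm or the gripper's body presses on something with over 40 N, if the wrist force passes 120 N, or if a joint passes its speed limit or range.

## Working session

There is one attempt and no reset: what is moved stays moved. The work goes in short steps, Python scripts to look and compute and a tool call to move; the robot and the scene stay as the last step left them, time stands still between calls to the robot, and variables do not carry over. Pictures are saved under pics/ and viewed, at most 10 in all, crops included, and the job is handed in when it is done.

Besides the shell and the picture viewer there is one more tool, called after "Emit:" in YAML: its name, and indented under it one key for each argument. servo_tool: Moves the arm, as the interface text tells. Shifts and turns lie within -1 to 1; 1 stands for 200 mm of shift or 45 degrees of turn. Its arguments: {"type":"object","properties":{"commands":{"type":"array","items":{"type":"number","minimum":-1,"maximum":1}},"newtons":{"type":"number"}},"required":["commands"]}

```bash
ls; mkdir -p pics
cat > h.py <<'E'
import numpy as np, cv2
from cell import get_state, cams, robot, nets
def snap(n,save=None):
    p=cams.snapshot(n)
    if save: cv2.imwrite('pics/'+save+'.png',p['frame'][:,:,::-1])
    return p
def ray(p,uv):
    K=np.array(p['intrinsics']);D=np.array(p['D'])
    q=cv2.undistortPoints(np.array(uv,float).reshape(-1,1,2),K,D).reshape(-1,2)
    d=np.c_[q[:,0],-q[:,1],-np.ones(len(q))]@np.array(p['attitude']).T
    return np.array(p['position']),d
def onz(p,uv,z):
    o,d=ray(p,uv); return o+d*((z-o[2])/d[:,2])[:,None]
def proj(p,X):
    K=np.array(p['intrinsics']);D=np.array(p['D'])
    c=(np.atleast_2d(X)-np.array(p['position']))@np.array(p['attitude'])
    c=c*[1,-1,-1]
    return cv2.projectPoints(c,np.zeros(3),np.zeros(3),K,D)[0].reshape(-1,2)
def tri(ps,uvs):
    A=np.zeros((3,3));b=np.zeros(3)
    for p,uv in zip(ps,uvs):
        o,d=ray(p,uv);d=d[0]/np.linalg.norm(d[0]);M=np.eye(3)-np.outer(d,d);A+=M;b+=M@o
    return np.linalg.solve(A,b)
E
python3 - <<'E'
from h import *
np.set_printoptions(precision=3,suppress=True)
s=snap('scene','s0');t=snap('top','t0')
im=np.vstack([s['frame'],t['frame']]);
for p in(s,t):print(p['position'],p['attitude'],p['intrinsics'],p['D'])
for n in "block press bed bed_handle outline console speed_knob speed_knob_grip drive_lever lever_grip green_flag_top red_flag_top bottle jar tin".split():
  print(n,*[[(np.round(r['position'],1).tolist(),round(r['confidence'],2)) for r in nets.recognise(n,p)[:2]] for p in (s,t)])
print(robot.grip_depth,get_state())
E
```

```text
pics
[ 1.197 -0.69   0.885] [[ 0.721 -0.423  0.549]
 [ 0.693  0.427 -0.581]
 [ 0.011  0.8    0.601]] [[384.91    0.    321.615]
 [  0.    384.91  201.802]
 [  0.      0.      1.   ]] [-0.011  0.     0.     0.     0.   ]
[0.218 0.038 1.69 ] [[ 0.01   0.982 -0.19 ]
 [-1.     0.012  0.009]
 [ 0.011  0.19   0.982]] [[467.088   0.    322.213]
 [  0.    467.088 197.163]
 [  0.      0.      1.   ]] [-0.09  0.    0.    0.    0.  ]
block [([305.9, 219.1], 0.87)] [([317.3, 228.8], 0.7)]
press [([395.6, 213.1], 0.75)] [([260.7, 171.1], 0.81)]
bed [([373.0, 197.7], 0.74)] [([261.7, 188.0], 0.86), ([390.6, 173.8], 0.72)]
bed_handle [([366.3, 198.8], 0.81)] [([434.7, 171.7], 0.71), ([260.3, 188.5], 0.68)]
outline [([329.1, 160.4], 0.74), ([366.3, 199.4], 0.69)] [([260.0, 188.2], 0.81), ([380.1, 161.3], 0.3)]
console [([280.6, 299.0], 0.7)] [([409.1, 169.3], 0.9)]
speed_knob [([240.7, 288.3], 0.7)] [([407.9, 169.5], 0.68), ([432.1, 167.8], 0.65)]
speed_knob_grip [([242.5, 288.8], 0.73), ([299.4, 231.7], 0.6)] [([435.7, 173.5], 0.55)]
drive_lever [([275.4, 223.5], 0.54), ([332.0, 163.9], 0.19)] [([3
[... 287 characters left out ...]
0.9], 0.97), ([274.9, 222.8], 0.72)] [([228.4, 267.6], 0.76)]
tin [([180.2, 244.0], 0.59)] [([424.5, 276.8], 0.74), ([259.8, 172.5], 0.4)]
0.0187 {'time': 1.6, 'qpos': array([ 1.243,  0.469, -0.049,  1.533,  0.024,  1.141, -0.082]), 'joint_vel': array([ 0.001, -0.001, -0.   , -0.   ,  0.   , -0.001, -0.001]), 'joint_torque': array([ -0.   , -50.782,  -0.081, -23.645,  -0.061,   0.031,   0.   ]), 'tool_pos': array([ 0.199, -0.645,  0.223]), 'ee_rot': array([[ 0.956,  0.294,  0.   ],
       [ 0.294, -0.956, -0.   ],
       [ 0.   ,  0.   , -1.   ]]), 'force': array([ 0.631, -0.374, -0.513]), 'ft_torque': array([ 0.042, -0.007,  0.022]), 'finger_force': 0.0, 'gripper_width': 1.0013391069224362}
```

View pics/s0.png

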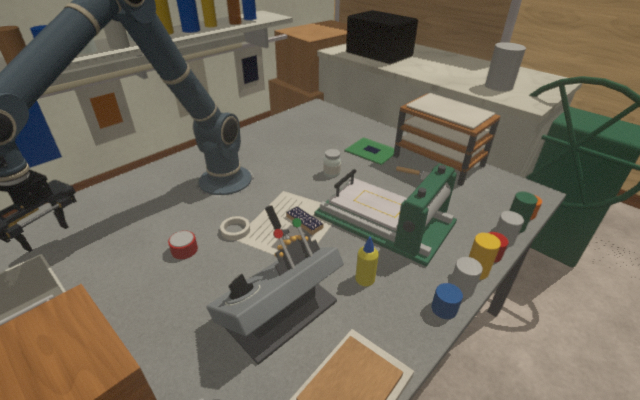

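View pics/t0.png

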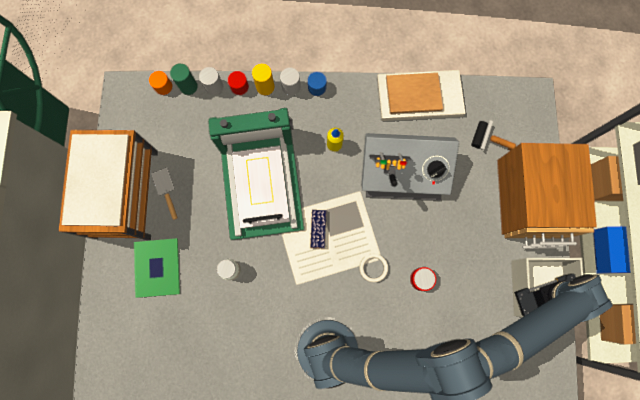

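Run:
```python
import cv2,numpy as np
t=cv2.imread('pics/t0.png');s=cv2.imread('pics/s0.png')
a=cv2.resize(t[100:256,205:465],None,fx=3,fy=3,interpolation=2)
cv2.imwrite('pics/t0c.png',a)
b=cv2.resize(s[150:350,200:460],None,fx=3,fy=3,interpolation=2)
cv2.imwrite('pics/s0c.png',b)
```

```text
(no output)
```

View pics/t0c.png

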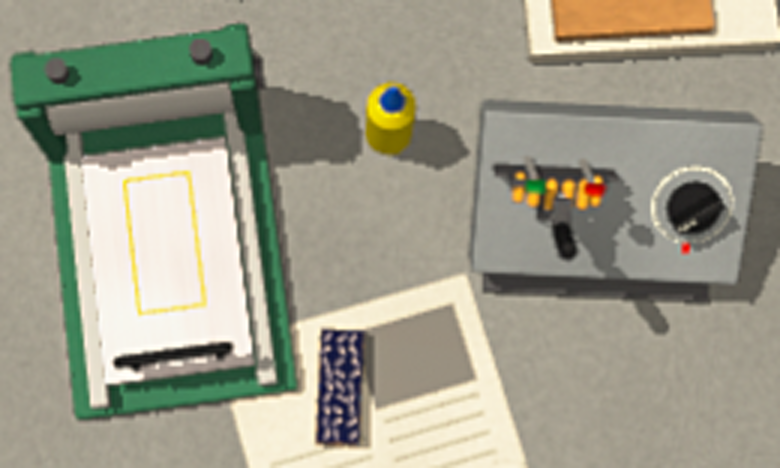

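View pics/s0c.png

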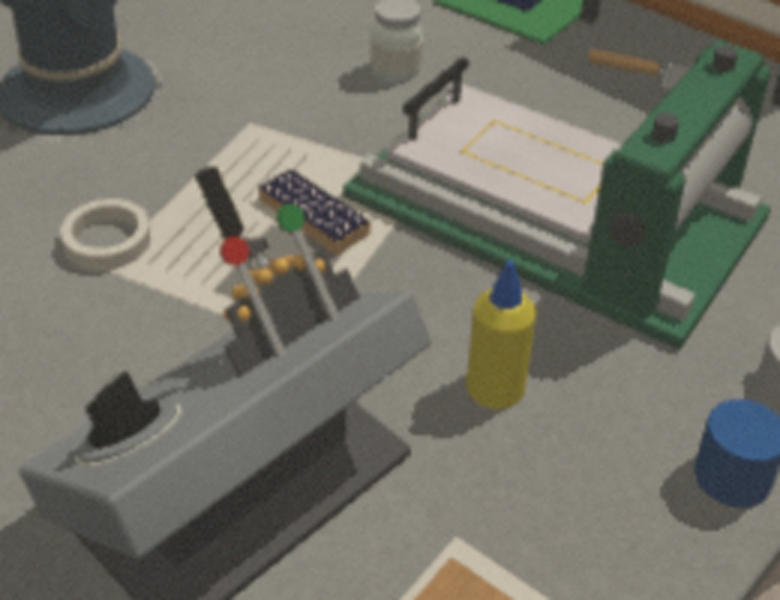

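Run:
```python
from h import *
np.set_printoptions(precision=4,suppress=True)
t=snap('top');s=snap('scene')
c=lambda L:np.array(L)/3+[205,100]-1/3
cs=lambda L:np.array(L)/3+[200,150]-1/3
b=onz(t,c([(322,328),(369,330),(362,445),(316,443)]),.023);print('block',b,b.mean(0))
o=onz(t,c([(123,182),(187,172),(206,304),(139,315)]),.06);print('outline',o,o.mean(0))
h=onz(t,c([(115,362),(232,348)]),.11);print('handle',h,h.mean(0))
so=onz(s,cs([(495,122),(460,152),(590,203)]),.06);print('outl scene',so)
sh=onz(s,cs([(409,105),(464,66)]),.118);print('handle scene',sh)
sb=onz(s,cs([(295,171),(370,213),(333,240),(259,188)]),.023);print('block scene',sb,sb.mean(0))
for n,a,d in [('green',(291,217),(536,186)),('red',(236,250),(595,188)),('knobtop',(124,392),(695,207)),('levertip',(207,175),(568,254))]:
  X=tri([s,t],[cs([a]),c([d])]);print(n,X,proj(s,X)-cs([a]),proj(t,X)-c([d]))
# panel corners
print('bottle',onz(t,[[334.5,147]],0.0), 'table',onz(t,c([(75,418),(297,390)]),0.0))
```

```text
block [[0.4963 0.0595 0.023 ]
 [0.4946 0.0029 0.023 ]
 [0.356  0.01   0.023 ]
 [0.3577 0.0647 0.023 ]] [0.4261 0.0343 0.023 ]
outline [[0.6653 0.3014 0.06  ]
 [0.6786 0.2246 0.06  ]
 [0.5172 0.1967 0.06  ]
 [0.503  0.2755 0.06  ]] [0.591  0.2495 0.06  ]
handle [[0.4395 0.2935 0.11  ]
 [0.4574 0.1606 0.11  ]] [0.4485 0.2271 0.11  ]
outl scene [[0.507  0.2731 0.06  ]
 [0.5164 0.1947 0.06  ]
 [0.6838 0.2244 0.06  ]]
handle scene [[0.4616 0.1612 0.118 ]
 [0.4526 0.2726 0.118 ]]
block scene [[0.3676 0.0625 0.023 ]
 [0.4881 0.0689 0.023 ]
 [0.4913 0.0048 0.023 ]
 [0.3612 0.0093 0.023 ]] [0.427  0.0364 0.023 ]
green [ 0.6182 -0.1712  0.2363] [[ 0.0431 -0.0051]] [[0.0272 0.0223]]
red [ 0.6171 -0.2345  0.2371] [[-0.2023  0.0215]] [[-0.1265 -0.0952]]
knobtop [ 0.6173 -0.3617  0.1629] [[-0.4285  0.0435]] [[-0.2593 -0.1627]]
levertip [ 0.5399 -0.2003  0.2559] [[-0.3342  0.0306]] [[-0.2264 -0.1666]]
bottle [[ 0.7379 -0.0214  0.    ]] table [[0.386  0.3572 0.    ]
 [0.4236 0.089  0.    ]]
```

Emit:
servo_tool:
  commands: [0,0,0.434,0.978,-0.458,-0.15,0,0,0,0.434,0.978,-0.458,-0.15,0,0,0,0.434,0.978,-0.458,-0.15,0,0,0,0.434,0.978,-0.458,-0.15,0,0,0,0.434,0.978,-0.458,-0.15,0,0,0,0.434,0.978,-0.458,-0.15,0]

```text
time: 2.2
tool_pos: [0.3665, -0.4937, 0.254]
ee_rot: [[1.0, -0.031, 0.005], [-0.031, -1.0, 0.002], [0.005, -0.002, -1.0]]
force: [0.8, 1.2, 0.2]
gripper_width: 1.0
finger_force: 0.0
```

```bash
cat >> h.py <<'E'
from scipy.spatial.transform import Rotation as Ro
def rel(P,R,P0,R0):
    """command numbers from pose (P0,R0) to (P,R)"""
    R0=np.array(R0);r=Ro.from_matrix(R0.T@R).as_rotvec()/np.deg2rad(45)
    d=R0.T@(np.array(P)-np.array(P0))/.2
    return np.round(np.r_[r,d],3).tolist()
def down(yaw):
    c,s=np.cos(yaw),np.sin(yaw);return np.array([[c,s,0],[s,-c,0],[0,0,-1.]])
def now():
    s=get_state();return s['tool_pos'],s['ee_rot']
E
python3 - <<'E'
from h import *
np.set_printoptions(precision=4,suppress=True)
print(now())
P,R=now()
for Q in [(.42,-.32,.25)]: print(rel(Q,down(-.043),P,R))
P=(.42,-.32,.25)
for Q in [(.43,-.13,.25),(.43,.034,.2)]: print(rel(Q,down(-.043),P,down(-.043)));P=Q
E
```

```text
(array([ 0.3665, -0.4937,  0.254 ]), array([[ 0.9995, -0.0306,  0.0054],
       [-0.0306, -0.9995,  0.0019],
       [ 0.0054, -0.002 , -1.    ]]))
[-0.003, -0.007, 0.016, 0.241, -0.876, 0.023]
[0.0, 0.0, 0.0, 0.009, -0.951, 0.0]
[0.0, 0.0, 0.0, -0.035, -0.819, 0.25]
```

Emit:
servo_tool:
  commands: [0,0,0,0.266,-0.912,0,0,0,0,0,0.266,-0.912,0,0,0,0,0,0.266,-0.912,0,0,0,0,0,0.266,-0.912,0,0,0,0,0,0.266,-0.912,0,0]

```text
time: 2.62
tool_pos: [0.4213, -0.3149, 0.2529]
ee_rot: [[0.999, -0.036, 0.001], [-0.036, -0.999, 0.002], [0.001, -0.002, -1.0]]
force: [0.6, 0.5, 0.1]
gripper_width: 1.001
finger_force: 0.0
```

Emit:
servo_tool:
  commands: [0,0,0,0.01,-0.951,0,0,0,0,0,0.01,-0.951,0,0,0,0,0,0.01,-0.951,0,0,0,0,0,0.01,-0.951,0,0,0,0,0,0.01,-0.951,0,0]

```text
time: 3.03
tool_pos: [0.4295, -0.1253, 0.2529]
ee_rot: [[0.999, -0.037, 0.001], [-0.037, -0.999, 0.001], [0.001, -0.001, -1.0]]
force: [0.8, -1.2, -0.6]
gripper_width: 0.999
finger_force: 0.0
```

Emit:
servo_tool:
  commands: [0,0,0,-0.035,-0.819,0.25,0,0,0,0,-0.035,-0.819,0.25,0,0,0,0,-0.035,-0.819,0.25,0,0,0,0,-0.035,-0.819,0.25,0,0,0,0,-0.035,-0.819,0.25,0,0,0,0,-0.035,-0.819,0.25,0,0,0,0,-0.035,-0.819,0.25,0]

```text
time: 3.62
tool_pos: [0.4296, 0.0334, 0.2027]
ee_rot: [[0.999, -0.042, 0.0], [-0.042, -0.999, -0.001], [0.0, 0.001, -1.0]]
force: [-0.5, -0.3, -0.1]
gripper_width: 0.999
finger_force: 0.0
```

Run:
```python
from h import *
np.set_printoptions(precision=4,suppress=True)
P,R=now();print(P,R)
w=snap('wrist','w1');o=nets.outline_of('block',w)
for r in o[:1]:
  m=r['pixels'].astype(np.uint8);c=max(cv2.findContours(m,0,2)[0],key=cv2.contourArea)
  rect=cv2.boxPoints(cv2.minAreaRect(c));X=onz(w,rect,.023);print(r['confidence'],rect,X,X.mean(0))
print(w['position'],w['attitude'])
```

```text
[0.4296 0.0334 0.2027] [[ 0.9991 -0.0417  0.0001]
 [-0.0417 -0.9991 -0.0005]
 [ 0.0002  0.0005 -1.    ]]
0.88 [[292. 122.]
 [337. 122.]
 [337. 235.]
 [292. 235.]] [[0.4971 0.0609 0.023 ]
 [0.4949 0.0093 0.023 ]
 [0.3563 0.013  0.023 ]
 [0.3587 0.0699 0.023 ]] [0.4267 0.0383 0.023 ]
[0.4964 0.0298 0.3649] [[-0.0417  0.967   0.2514]
 [-0.9991 -0.0406 -0.0096]
 [ 0.0009 -0.2516  0.9678]]
```

View pics/w1.png

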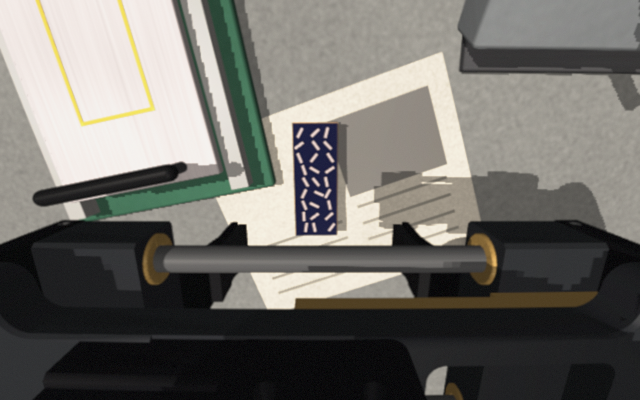

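Run:
```python
from h import *
np.set_printoptions(precision=4,suppress=True)
im=cv2.imread('pics/w1.png')
cv2.imwrite('pics/w1c.png',cv2.resize(im[110:250,230:390],None,fx=4,fy=4,interpolation=2))
w=snap('wrist')
hsv=cv2.cvtColor(w['frame'],cv2.COLOR_RGB2HSV)
m=((hsv[...,0]>100)&(hsv[...,0]<135)&(hsv[...,1]>100)&(hsv[...,2]>20)).astype(np.uint8)
m[:115]=0;m[245:]=0;m[:,:285]=0;m[:,350:]=0
m=cv2.morphologyEx(m,cv2.MORPH_CLOSE,np.ones((9,9)))
c=max(cv2.findContours(m,0,2)[0],key=cv2.contourArea);r=cv2.boxPoints(cv2.minAreaRect(c));X=onz(w,r,.023);print(r,X,X.mean(0))
for z in(0,.01,.02):print(onz(w,[[275,185],[270,160],[240,8]],z))
```

```text
[[293. 124.]
 [334. 124.]
 [334. 234.]
 [293. 234.]] [[0.4953 0.0585 0.023 ]
 [0.4931 0.0115 0.023 ]
 [0.3581 0.0158 0.023 ]
 [0.3605 0.0676 0.023 ]] [0.4267 0.0384 0.023 ]
[[0.4199 0.0889 0.    ]
 [0.4524 0.0926 0.    ]
 [0.6252 0.1118 0.    ]]
[[0.422  0.0873 0.01  ]
 [0.4536 0.0908 0.01  ]
 [0.6216 0.1095 0.01  ]]
[[0.4241 0.0856 0.02  ]
 [0.4548 0.089  0.02  ]
 [0.6181 0.1073 0.02  ]]
```

View pics/w1c.png

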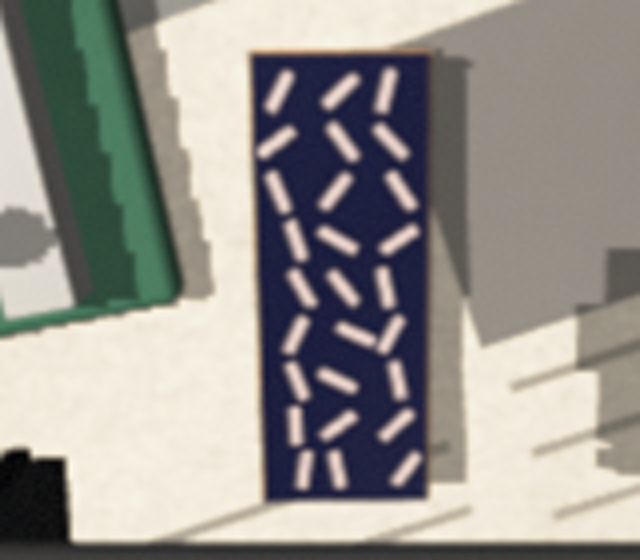

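Run:
```python
from h import *
np.set_printoptions(precision=4,suppress=True)
w=snap('wrist')
X=onz(w,[[292.5,123],[337.5,123],[337,234.5],[296,234.5]],.023);print(X,X.mean(0),np.arctan2(*((X[0]+X[1]-X[2]-X[3])[[1,0]])))
c=X.mean(0)
P0,R0=now();yaw=-.043
x=np.array([np.cos(yaw),np.sin(yaw),0])
for q in [(.06),(.005)]:
  Q=c-x*.015;Q[2]=q;print(Q,rel(Q,down(yaw),(0.43,.034,.203),R0),get_state()['qpos'])
```

```text
[[0.4964 0.059  0.023 ]
 [0.4941 0.0073 0.023 ]
 [0.3573 0.012  0.023 ]
 [0.3596 0.0639 0.023 ]] [0.4268 0.0355 0.023 ] -0.035194374344014054
[0.4119 0.0362 0.06  ] [0.0, -0.001, -0.003, -0.092, -0.007, 0.715] [ 0.2467  0.1165 -0.4499  2.0827  0.0627  0.9541 -1.8528]
[0.4119 0.0362 0.005 ] [0.0, -0.001, -0.003, -0.092, -0.007, 0.99] [ 0.2467  0.1165 -0.4499  2.0827  0.0627  0.9541 -1.8528]
```

Emit:
servo_tool:
  commands: [0,0,0,-0.092,-0.007,0.715,0.24,0,0,0,-0.092,-0.007,0.715,0.24,0,0,0,-0.092,-0.007,0.715,0.24,0,0,0,-0.092,-0.007,0.715,0.24,0,0,0,-0.092,-0.007,0.715,0.24,0,0,0,-0.092,-0.007,0.715,0.24]

```text
time: 4.32
tool_pos: [0.4111, 0.0354, 0.0594]
ee_rot: [[0.999, -0.043, -0.001], [-0.043, -0.999, -0.0], [-0.001, 0.0, -1.0]]
force: [0.3, 0.3, 0.9]
gripper_width: 0.769
finger_force: 0.0
```

Reach holds; go down and grip.

Emit:
servo_tool:
  commands: [0,0,0,0,0,0.14,0.24,0,0,0,0,0,0.23,0.24,0,0,0,0,0,0.27,0.24,0,0,0,0,0,0.27,0.24,0,0,0,0,0,0.27,1,0,0,0,0,0,0.27,1,0,0,0,0,0,0.27,1,0,0,0,0,0,0.27,1,0,0,0,0,0,0.27,1]
  newtons: 30

```text
time: 5.07
tool_pos: [0.4126, 0.0365, 0.0069]
ee_rot: [[0.999, -0.042, 0.003], [-0.042, -0.999, 0.0], [0.003, -0.0, -1.0]]
force: [-1.1, 1.1, 7.9]
gripper_width: 0.616
finger_force: 29.9
```

Run:
```python
from h import *
np.set_printoptions(precision=4,suppress=True)
t=snap('top');f=t['frame'];hsv=cv2.cvtColor(f,cv2.COLOR_RGB2HSV)
# refine outline: fit yellow pixels in the bed region
m=((hsv[...,0]>20)&(hsv[...,0]<35)&(hsv[...,1]>70)&(hsv[...,2]>120)).astype(np.uint8)
m[:150]=0;m[212:]=0;m[:,:238]=0;m[:,282:]=0
ys,xs=np.nonzero(m);X=onz(t,np.c_[xs,ys],.06)
r=cv2.minAreaRect((X[:,:2]*1000).astype(np.float32));print('outl',r,len(xs))
P0,R0=now();print(P0)
import math
for yaw,C in [(.165,(.591,.2495))]:
  x=np.array([np.cos(yaw),np.sin(yaw)])
  Q=np.r_[np.array(C)-x*.015,.2]
  print(Q,'after lift .193:',rel(Q,down(yaw),np.r_[P0[:2],.2],down(-.043)))
```

```text
outl ((592.3059692382812, 249.53244018554688), (168.89849853515625, 83.72980499267578), 8.753993034362793) 205
[0.4125 0.0365 0.0069]
[0.5762 0.247  0.2   ] after lift .193: [0.0, 0.0, -0.265, 0.772, -1.087, 0.0]
```

Emit:
servo_tool:
  commands: [0,0,0,0,0,-0.05,1,0,0,0,0,0,-0.15,1,0,0,0,0,0,-0.3,1,0,0,0,0,0,-0.45,1,0,0,0,0,0,-0.6,1,0,0,0,0,0,-0.8,1,0,0,0,0,0,-0.9,1,0,0,0,0,0,-0.95,1,0,0,0,0,0,-0.95,1]

```text
time: 5.87
tool_pos: [0.4122, 0.036, 0.1976]
ee_rot: [[0.999, -0.043, 0.005], [-0.043, -0.999, -0.001], [0.005, 0.0, -1.0]]
force: [1.0, 0.2, -1.6]
gripper_width: 0.617
finger_force: 29.9
```

Emit:
servo_tool:
  commands: [0,0,-0.05,0.1,-0.14,0,1,0,0,-0.15,0.2,-0.28,0,1,0,0,-0.2,0.3,-0.42,0,1,0,0,-0.258,0.39,-0.545,0,1,0,0,-0.258,0.5,-0.7,0,1,0,0,-0.258,0.6,-0.84,0,1,0,0,-0.258,0.67,-0.94,0,1,0,0,-0.258,0.67,-0.94,0,1,0,0,-0.258,0.67,-0.94,0,1]

```text
time: 6.62
tool_pos: [0.5515, 0.2191, 0.1924]
ee_rot: [[0.987, 0.162, -0.005], [0.162, -0.987, -0.001], [-0.005, 0.0, -1.0]]
force: [0.3, -0.3, -2.6]
gripper_width: 0.619
finger_force: 29.9
```

Run:
```python
from h import *
np.set_printoptions(precision=4,suppress=True)
P,R=now();print(P,R,get_state()['qpos'])
w=snap('wrist');f=w['frame'];cv2.imwrite('pics/w2.png',f[:,:,::-1])
C=np.array([.592,.2495]);yaw=.16
x=np.array([np.cos(yaw),np.sin(yaw)])
for z in(.2,.085,.068):
  Q=np.r_[C-x*.015,z];print(Q,rel(Q,down(yaw),P,R))
```

```text
[0.5515 0.2191 0.1924] [[ 0.9867  0.1624 -0.0053]
 [ 0.1624 -0.9867 -0.0011]
 [-0.0054  0.0002 -1.    ]] [-0.038   0.4214 -0.544   1.7405  0.244   1.0531 -2.0737]
[0.5772 0.2471 0.2   ] [0.0, 0.007, 0.004, 0.149, -0.117, -0.039]
[0.5772 0.2471 0.085 ] [0.0, 0.007, 0.004, 0.152, -0.118, 0.536]
[0.5772 0.2471 0.068 ] [0.0, 0.007, 0.004, 0.153, -0.118, 0.621]
```

View pics/w2.png

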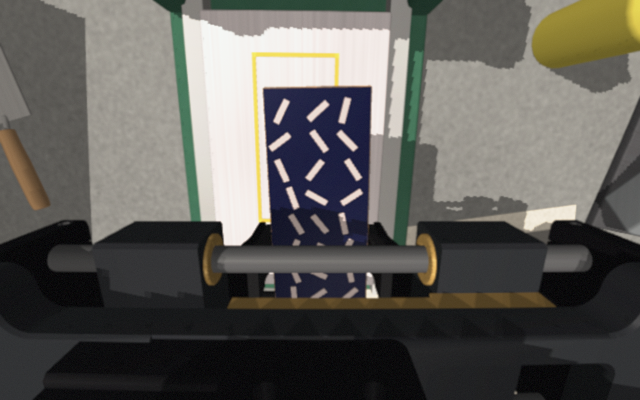

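Run:
```python
from h import *
np.set_printoptions(precision=4,suppress=True)
P,R=now()
w=snap('wrist')
X=onz(w,[[255,56],[337,56],[259.5,220.5]],.06)[:,:2];print(X)
e=X[0]-X[2];yaw=np.arctan2(e[1],e[0]);print(yaw,np.linalg.norm(e),np.linalg.norm(X[0]-X[1]))
print('centre',(X[1]+X[2])/2)
B=onz(w,[[265,88],[371,87]],P[2]-.007+.023);print('block far corners',B, 'expected centre',B[:,:2].mean(0)-.07*R[:2,0])
```

```text
[[0.6659 0.2967]
 [0.6782 0.2207]
 [0.5041 0.2745]]
0.13600280586988356 0.16328870009792495 0.07695616639587483
centre [0.5911 0.2476]
block far corners [[0.6285 0.2558 0.2088]
 [0.637  0.2061 0.2088]] expected centre [0.5637 0.2197]
```

Emit:
servo_tool:
  commands: [0,0.007,0.01,0.153,-0.118,0,1,0,0.007,0.01,0.153,-0.118,0,1,0,0.007,0.01,0.153,-0.118,0.1,1,0,0.007,0.01,0.153,-0.118,0.25,1,0,0.007,0.01,0.153,-0.118,0.4,1,0,0.007,0.01,0.153,-0.118,0.5,1,0,0.007,0.01,0.153,-0.118,0.55,1,0,0.007,0.01,0.153,-0.118,0.56,1,0,0.007,0.01,0.153,-0.118,0.56,1,0,0.007,0.01,0.153,-0.118,0.56,1]

```text
time: 7.55
tool_pos: [0.5802, 0.2467, 0.085]
ee_rot: [[0.988, 0.152, 0.008], [0.152, -0.988, 0.002], [0.008, -0.001, -1.0]]
force: [1.4, 0.0, -0.5]
gripper_width: 0.615
finger_force: 29.9
```

Emit:
servo_tool:
  commands: [0,-0.01,0,-0.01,0,0.02,1,0,-0.01,0,-0.01,0,0.04,1,0,-0.01,0,-0.01,0,0.055,1,0,-0.01,0,-0.01,0,0.065,1,0,-0.01,0,-0.01,0,0.07,1,0,-0.01,0,-0.01,0,0.075,1,0,-0.01,0,-0.01,0,0.08,1,0,-0.01,0,-0.01,0,0.08,1]

```text
time: 8.22
tool_pos: [0.5775, 0.2463, 0.0674]
ee_rot: [[0.988, 0.152, -0.002], [0.152, -0.988, -0.0], [-0.002, -0.0, -1.0]]
force: [-0.7, -0.2, -1.7]
gripper_width: 0.621
finger_force: 29.9
```

Emit:
servo_tool:
  commands: [0,0,0,0,0,0.005,1,0,0,0,0,0,0.01,1,0,0,0,0,0,0.01,1,0,0,0,0,0,0.015,1,0,0,0,0,0,0.015,1]

```text
time: 8.63
tool_pos: [0.5787, 0.2465, 0.0669]
ee_rot: [[0.988, 0.152, 0.001], [0.152, -0.988, -0.0], [0.001, 0.0, -1.0]]
force: [-2.3, -3.0, 9.9]
gripper_width: 0.619
finger_force: 29.9
```

Emit:
servo_tool:
  commands: [0,0,0,0,0,-0.005,0.25,0,0,0,0,0,-0.005,0.2,0,0,0,0,0,-0.005,0.2,0,0,0,0,0,-0.005,0.2,0,0,0,0,0,-0.05,0.2,0,0,0,0,0,-0.15,0.2,0,0,0,0,0,-0.3,0.2,0,0,0,0,0,-0.5,0.2,0,0,0,0,0,-0.7,0.2,0,0,0,0,0,-0.7,0.2]

```text
time: 9.47
tool_pos: [0.5817, 0.2495, 0.214]
ee_rot: [[0.988, 0.152, 0.012], [0.152, -0.988, 0.007], [0.013, -0.005, -1.0]]
force: [0.9, 0.1, 0.9]
gripper_width: 0.8
finger_force: 0.0
```

Run:
```python
from h import *
np.set_printoptions(precision=4,suppress=True)
P,R=now();print(P,R,get_state()['qpos'])
w=snap('wrist');t=snap('top');s=snap('scene')
im=np.hstack([cv2.resize(w['frame'][0:240,150:470],None,fx=1.25,fy=1.25),cv2.resize(s['frame'][150:270,300:460],(400,300))])
cv2.imwrite('pics/m3.png',im[:,:,::-1])
H=np.array([.591,.2485])-.145*np.array([np.cos(.155),np.sin(.155)]);print(H)
```

```text
[0.5817 0.2495 0.214 ] [[ 0.9883  0.1523  0.0119]
 [ 0.1522 -0.9883  0.0067]
 [ 0.0128 -0.0048 -0.9999]] [-0.0797  0.4555 -0.5424  1.6368  0.2577  1.1071 -2.1079]
[0.4477 0.2261]
```

View pics/m3.png

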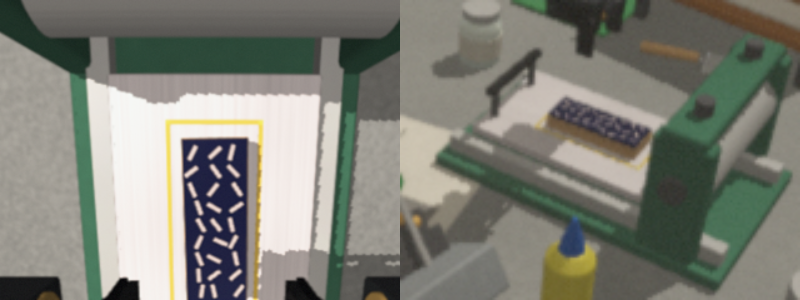

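Emit:
servo_tool:
  commands: [0,0,0,-0.2,0,0,1,0,0,0,-0.4,0,0,1,0,0,0,-0.6,0.01,0,1,0,0,0,-0.8,0.014,0,1,0,0,0,-0.905,0.014,0,1,0,0,0,-0.905,0.014,0,1,0,0,0,-0.905,0.014,0.15,1,0,0,0,-0.905,0.014,0.3,1,0,0,0,-0.905,0.014,0.45,1,0,0,0,-0.905,0.014,0.55,1,0,0,0,-0.905,0.014,0.6,1,0,0,0,-0.905,0.014,0.6,1,0,0,0,-0.905,0.014,0.6,1]

```text
time: 10.7
tool_pos: [0.3991, 0.2161, 0.0846]
ee_rot: [[0.988, 0.152, -0.004], [0.152, -0.988, -0.0], [-0.004, -0.0, -1.0]]
force: [-0.0, -0.3, -0.2]
gripper_width: 0.011
finger_force: 0.0
```

Emit:
servo_tool:
  commands: [0,0,0,0.05,0,0,1,0,0,0,0.1,0,0,1,0,0,0,0.14,0,0,1,0,0,0,0.17,0,0,1,0,0,0,0.2,0,0,1,0,0,0,0.24,0,0,1,0,0,0,0.28,0,0,1,0,0,0,0.32,0,0,1,0,0,0,0.36,0,0,1,0,0,0,0.4,0,0,1,0,0,0,0.44,0,0,1,0,0,0,0.48,0,0,1,0,0,0,0.52,0,0,1,0,0,0,0.55,0,0,1,0,0,0,0.58,0,0,1,0,0,0,0.6,0,0,1]

```text
time: 12.03
tool_pos: [0.5186, 0.2341, 0.0846]
ee_rot: [[0.988, 0.152, -0.002], [0.152, -0.988, -0.0], [-0.002, -0.0, -1.0]]
force: [-3.3, -1.6, 2.6]
gripper_width: 0.003
finger_force: 1.8
```

Pushing at about 4 N; continue to the stop.

Emit:
servo_tool:
  commands: [0,0,0,0.03,0,0,1,0,0,0,0.05,0,0,1,0,0,0,0.07,0,0,1,0,0,0,0.09,0,0,1,0,0,0,0.1,0,0,1]

```text
time: 12.45
tool_pos: [0.5194, 0.2341, 0.0836]
ee_rot: [[0.987, 0.155, -0.037], [0.155, -0.988, -0.017], [-0.039, 0.011, -0.999]]
force: [-47.9, -12.9, 38.6]
gripper_width: 0.006
finger_force: 25.9
```

Emit:
servo_tool:
  commands: [0,0,0,-0.1,0,0,1,0,0,0,-0.15,0,0,1,0,0,0,-0.18,0,0,1,0,0,0,-0.18,0,0,1]

```text
time: 12.78
tool_pos: [0.5022, 0.2318, 0.085]
ee_rot: [[0.988, 0.152, -0.001], [0.152, -0.988, 0.0], [-0.001, -0.0, -1.0]]
force: [-0.5, 0.5, -0.0]
gripper_width: 0.006
finger_force: 0.0
```

Run:
```python
from h import *
P,R=now();print(P,R,get_state()['force'])
w=snap('wrist');t=snap('top');s=snap('scene')
im=np.hstack([cv2.resize(t['frame'][90:250,200:320],(400,533)),cv2.resize(s['frame'][140:270,300:460],(400,325)).__array__()[:325] if 0 else cv2.copyMakeBorder(cv2.resize(s['frame'][140:270,300:460],(400,325)),0,208,0,0,0)])
cv2.imwrite('pics/m4.png',im[:,:,::-1])
```

```text
[0.50219071 0.23183746 0.08500397] [[ 9.88307554e-01  1.52472436e-01 -5.78191058e-04]
 [ 1.52472577e-01 -9.88307680e-01  2.06472608e-04]
 [-5.39949282e-04 -2.92216719e-04 -9.99999812e-01]] [-0.49359233  0.51871535 -0.00397566]
```

View pics/m4.png

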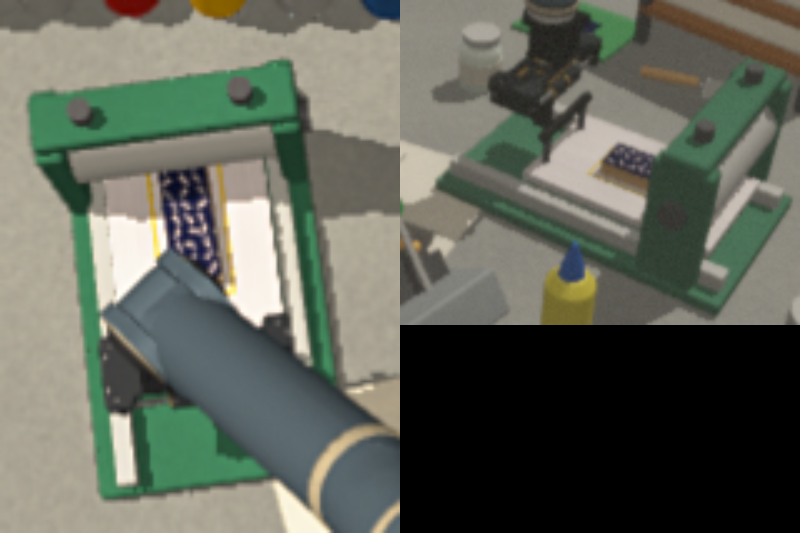

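Run:
```python
from h import *
np.set_printoptions(precision=4,suppress=True)
s=snap('scene','s5');a=cv2.imread('pics/s0.png');b=cv2.imread('pics/s5.png')
k=lambda i:cv2.resize(i[150:230,320:420],None,fx=4,fy=4,interpolation=2)
cv2.imwrite('pics/m5.png',np.hstack([k(a),k(b)]))
X=onz(s,[[358,192],[374,179]],.118);Y=onz(s,[[336,184.7],[354.3,171.7]],.118)
print(X,Y,X-Y)
```

```text
[[0.5454 0.1814 0.118 ]
 [0.5348 0.285  0.118 ]] [[0.4618 0.161  0.118 ]
 [0.4526 0.2723 0.118 ]] [[0.0836 0.0204 0.    ]
 [0.0821 0.0126 0.    ]]
```

View pics/m5.png

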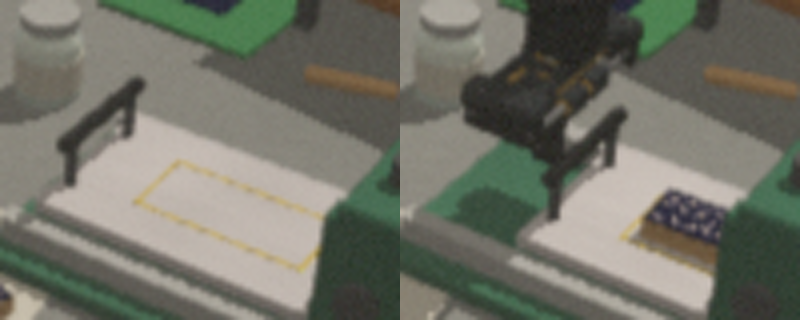

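Run:
```python
from h import *
np.set_printoptions(precision=4,suppress=True)
s=snap('scene');k=lambda u,v:[320+u/4-.4,150+v/4-.4]
for n,a,b,z in [('corner',(43,200),(120,237),.06),('outl',(135,203),(222,237),.06),('post',(70,182),(153,217),.06),('barR',(137,88),(220,117),.115)]:
  A=onz(s,[k(*a)],z)[0];B=onz(s,[k(*b)],z)[0];print(n,A,B,np.linalg.norm(B-A))
for n in('bed','outline','bed_handle'):
  print(n,nets.recognise(n,s)[:2])
```

```text
corner [0.4555 0.1406 0.06  ] [0.5401 0.1481 0.06  ] 0.08490326123042043
outl [0.5173 0.1955 0.06  ] [0.6035 0.2109 0.06  ] 0.08756940342088504
post [0.4543 0.1782 0.06  ] [0.5421 0.1908 0.06  ] 0.08874520990566388
barR [0.4481 0.2754 0.115 ] [0.5331 0.2911 0.115 ] 0.08647892104206134
bed [{'position': [380.0, 208.0], 'confidence': 0.94}, {'position': [239.8, 288.3], 'confidence': 0.67}]
outline [{'position': [375.6, 207.0], 'confidence': 0.95}]
bed_handle [{'position': [377.5, 206.7], 'confidence': 0.68}]
```

Emit:
servo_tool:
  commands: [0,0,0,0.05,0,0,1,0,0,0,0.08,0,0,1,0,0,0,0.1,0,0,1,0,0,0,0.115,0,0,1,0,0,0,0.115,0,0,1]

```text
time: 13.6
tool_pos: [0.5194, 0.2344, 0.084]
ee_rot: [[0.988, 0.153, -0.014], [0.153, -0.988, -0.006], [-0.014, 0.003, -1.0]]
force: [-13.1, -2.7, 9.1]
gripper_width: 0.004
finger_force: 7.0
```

Run:
```python
from h import *
np.set_printoptions(precision=4,suppress=True)
g=get_state();print(g['tool_pos'],g['ee_rot'],g['force'],g['ft_torque'],g['qpos'],g['joint_torque'])
s=snap('scene');t=snap('top');w=snap('wrist')
for p in(s,t,w):
  for n in('block','outline'):
    for r in nets.outline_of(n,p)[:1]:
      m=r['pixels'].astype(np.uint8);cs=cv2.findContours(m,0,2)[0]
      if not cs: continue
      c=max(cs,key=cv2.contourArea);b=cv2.boxPoints(cv2.minAreaRect(c));print(n,r['confidence'],b.tolist());print(onz(p,b,.083 if n=='block' else .06))
```

```text
[0.5194 0.2344 0.084 ] [[ 0.9882  0.1526 -0.0138]
 [ 0.1526 -0.9883 -0.0056]
 [-0.0145  0.0034 -0.9999]] [-13.1148  -2.7314   9.0626] [-0.6698  2.7183 -0.0236] [-0.1055  0.5194 -0.5176  1.8836  0.3324  0.84   -2.2123] [  1.4549 -40.8732  -3.074  -23.3114   1.5323  -3.3775   0.038 ]
block 0.7 [[379.1000061035156, 208.70001220703125], [383.6999816894531, 194.9000244140625], [402.2999572753906, 201.10003662109375], [397.6999816894531, 214.9000244140625]]
[[0.6292 0.1961 0.083 ]
 [0.5923 0.2721 0.083 ]
 [0.6608 0.288  0.083 ]
 [0.6939 0.2127 0.083 ]]
outline 0.71 [[347.5647277832031, 210.65882873535156], [363.7341613769531, 172.25648498535156], [411.0776672363281, 192.1905975341797], [394.9082336425781, 230.5929412841797]]
[[0.5417 0.1354 0.06  ]
 [0.4258 0.3685 0.06  ]
 [0.6371 0.3855 0.06  ]
 [0.7202 0.1644 0.06  ]]
block 0.7 [[427.0, 160.0], [446.0, 160.0], [446.0, 178.0], [427.0, 178.0]]
[[ 0.6692 -0.3508  0.083 ]
 [ 0.6704 -0.42    0.083 ]
 [ 0.6039 -0.4171  0.083 ]
 [ 0.6028 -0.3485  0.083 ]]
outline 0.64 [[261.3289794921875, 139.52230834960938], [279.5836181640625, 137.14126586914062], [285.03717041015625, 178.95169067382812], [266.78253173828125, 181.33273315429688]]
[[0.7445 0.2476 0.06  ]
 [0.7544 0.1813 0.06  ]
 [0.5979 0.1572 0.06  ]
 [0.5884 0.2223 0.06  ]]
block 0.57 [[261.9999694824219, 78.99998474121094], [261.9999694824219, 0.0], [367.9999694824219, 0.0], [367.9999694824219, 78.99998474121094]]
[[0.6023 0.277  0.083 ]
 [0.6389 0.2809 0.083 ]
 [0.647  0.2291 0.083 ]
 [0.6108 0.222  0.083 ]]
outline 0.62 [[158.0, 0.0], [464.0, 0.0], [464.0, 241.0], [158.0, 241.0]]
[[0.6377 0.3446 0.06  ]
 [0.6644 0.1729 0.06  ]
 [0.5208 0.1315 0.06  ]
 [0.4884 0.3428 0.06  ]]
```

Emit:
servo_tool:
  commands: [0,0,0,-0.08,0,0,1,0,0,0,-0.08,0,-0.1,1,0,0,0,-0.08,0,-0.3,1,0,0,0,-0.08,0,-0.35,1,0,0,0,0.1,0,-0.35,1,0,0,0,0.25,0,-0.35,1,0,0,0,0.25,0,-0.35,1,0,0,0,0.25,0,-0.2,1,0,0,0,0.25,0,-0.05,1,0,0,0,0.25,0,0,1,0,0,0,0.25,0,0,1]

```text
time: 14.97
tool_pos: [0.5722, 0.2415, 0.0814]
ee_rot: [[0.988, 0.152, -0.008], [0.152, -0.988, -0.003], [-0.008, 0.002, -1.0]]
force: [-0.1, 0.1, 0.4]
gripper_width: 0.002
finger_force: 0.0
```

Emit:
servo_tool:
  commands: [0,0,0,-0.04,0,0,1,0,0,0,-0.08,0,0,1,0,0,0,-0.12,0,0,1,0,0,0,-0.16,0,0,1,0,0,0,-0.2,0,0,1,0,0,0,-0.24,0,0,1,0,0,0,-0.28,0,0,1,0,0,0,-0.32,0,0,1,0,0,0,-0.36,0,0,1,0,0,0,-0.4,0,0,1,0,0,0,-0.44,0,0,1,0,0,0,-0.48,0,0,1,0,0,0,-0.52,0,0,1,0,0,0,-0.54,0,0,1]

```text
time: 16.13
tool_pos: [0.4651, 0.2258, 0.0844]
ee_rot: [[0.988, 0.153, -0.005], [0.153, -0.988, -0.002], [-0.005, 0.001, -1.0]]
force: [2.1, 1.3, 1.5]
gripper_width: 0.006
finger_force: 1.6
```

Emit:
servo_tool:
  commands: [0,0,0,-0.02,0,0,1,0,0,0,-0.04,0,0,1,0,0,0,-0.06,0,0,1,0,0,0,-0.06,0,0,1]

```text
time: 16.47
tool_pos: [0.4536, 0.2239, 0.0843]
ee_rot: [[0.988, 0.152, -0.005], [0.152, -0.988, -0.002], [-0.005, 0.001, -1.0]]
force: [0.8, -0.0, 0.8]
gripper_width: 0.005
finger_force: 0.3
```

Emit:
servo_tool:
  commands: [0,0,0,-0.02,0,0,1,0,0,0,-0.04,0,0,1,0,0,0,-0.06,0,0,1,0,0,0,-0.075,0,0,1,0,0,0,-0.075,0,0,1]

```text
time: 16.88
tool_pos: [0.4481, 0.2232, 0.0857]
ee_rot: [[0.989, 0.15, 0.012], [0.15, -0.989, 0.006], [0.013, -0.004, -1.0]]
force: [20.4, 3.8, -14.2]
gripper_width: 0.005
finger_force: 10.3
```

Emit:
servo_tool:
  commands: [0,0,0,0.06,0,0,1,0,0,0,0.06,0,-0.15,1,0,0,0,0.06,0,-0.35,1,0,0,0,-0.1,0,-0.35,1,0,0,0,-0.275,0,-0.35,1,0,0,0,-0.275,0,-0.35,1,0,0,0,-0.275,0,-0.2,1,0,0,0,-0.275,0,0,1,0,0,0,-0.275,0,0,1,0,0,0,-0.25,0,0,1,0,0,0,-0.22,0,0,1,0,0,0,-0.19,0,0,1,0,0,0,-0.15,0,0,1,0,0,0,-0.11,0,0,1,0,0,0,-0.07,0,0,1,0,0,0,-0.03,0,0,1,0,0,0,0.01,0,0,1,0,0,0,0.05,0,0,1,0,0,0,0.09,0,0,1,0,0,0,0.13,0,0,1]

```text
time: 18.55
tool_pos: [0.467, 0.2263, 0.0848]
ee_rot: [[0.988, 0.152, -0.003], [0.152, -0.988, -0.001], [-0.003, 0.0, -1.0]]
force: [-3.9, -0.2, 3.2]
gripper_width: 0.005
finger_force: 2.2
```

Emit:
servo_tool:
  commands: [0,0,0,0.04,0,0,1,0,0,0,0.08,0,0,1,0,0,0,0.12,0,0,1,0,0,0,0.16,0,0,1,0,0,0,0.19,0,0,1,0,0,0,0.21,0,0,1,0,0,0,0.225,0,0,1,0,0,0,0.235,0,0,1,0,0,0,0.245,0,0,1,0,0,0,0.245,0,0,1]

```text
time: 19.38
tool_pos: [0.5152, 0.2336, 0.0846]
ee_rot: [[0.988, 0.152, -0.002], [0.152, -0.988, -0.0], [-0.002, 0.0, -1.0]]
force: [-1.8, -0.8, 0.9]
gripper_width: 0.004
finger_force: 0.6
```

Emit:
servo_tool:
  commands: [0,0,0,0.015,0,0,1,0,0,0,0.025,0,0,1,0,0,0,0.032,0,0,1,0,0,0,0.038,0,0,1,0,0,0,0.038,0,0,1]

```text
time: 19.8
tool_pos: [0.5195, 0.2342, 0.0844]
ee_rot: [[0.988, 0.153, -0.008], [0.153, -0.988, -0.003], [-0.008, 0.002, -1.0]]
force: [-9.2, -3.5, 7.1]
gripper_width: 0.003
finger_force: 4.9
```

Emit:
servo_tool:
  commands: [0,0,0,-0.1,0,0,1,0,0,0,-0.1,0,-0.05,1,0,0,0,-0.1,0,-0.25,1,0,0,0,-0.1,0,-0.45,1,0,0,0,-0.1,0,-0.65,1,0,0,0,-0.1,0.1,-0.85,1,0,0,0,-0.15,0.3,-1,1,0,0,0,-0.2,0.5,-1,1,0,0,0,-0.25,0.7,-1,0.5,0,0,0,-0.25,0.9,-1,0.4,0,0,0,-0.25,0.95,-1,0.4,0,0,0,-0.25,0.95,-1,0.4]

```text
time: 20.8
tool_pos: [0.504, 0.0332, 0.2858]
ee_rot: [[0.99, 0.143, 0.001], [0.143, -0.99, -0.003], [0.001, 0.003, -1.0]]
force: [0.1, 0.7, -0.1]
gripper_width: 0.225
finger_force: 0.0
```

```bash
cat >> h.py <<'E'
def tilt(yaw,cy=0.0,lean=0.0):
    """tool looking onto the panel; yaw: tool x turned anticlockwise from up-slope; lean: lever angle to +y"""
    n=np.array([-.573,0,.82]);u=np.array([.82,0,.573])
    B=Ro.from_rotvec([0,0,cy]).as_matrix()
    R=np.c_[u,np.cross(-n,u),-n]
    return B@Ro.from_rotvec(-lean*u).as_matrix()@Ro.from_rotvec(yaw*n).as_matrix()@R
E
python3 - <<'E'
from h import *
np.set_printoptions(precision=4,suppress=True)
P,R=now();print(P,R,get_state()['qpos'])
t=snap('top');s=snap('scene')
# block vs outline check: yellow and navy pixels in top, rectified coords
X={}
for n,cond,z in [('y',lambda h:(h[...,0]>20)&(h[...,0]<35)&(h[...,1]>70)&(h[...,2]>120),.06),('b',lambda h:(h[...,0]>105)&(h[...,0]<135)&(h[...,1]>70)&(h[...,2]<130),.083)]:
  h=cv2.cvtColor(t['frame'],cv2.COLOR_RGB2HSV);m=cond(h);m[:138]=0;m[215:]=0;m[:,:238]=0;m[:,:]&=True;m[:,290:]=0
  ys,xs=np.nonzero(m);Y=onz(t,np.c_[xs,ys],z)[:,:2];ux=np.array([.988,.152]);uy=np.array([-.152,.988])
  print(n,len(ys),'along',np.percentile(Y@ux,[1,50,99]),'across',np.percentile(Y@uy,[1,5,50,95,99]))
for n,u in (('speed_knob_grip',0),('lever_grip',0),('green_flag_top',0),('red_flag_top',0)):
  print(n,[[(np.round(r['position'],1).tolist(),round(r['confidence'],2)) for r in nets.recognise(n,p)[:2]] for p in (s,t)])
Q=np.array([.50,-.16,.37]);print(rel(Q,tilt(0),P,R))
Q2=np.array([.547,-.364,.264]);print(rel(Q2,tilt(0),Q,tilt(0)))
E
```

```text
[0.504  0.0332 0.2858] [[ 0.9898  0.1425  0.0015]
 [ 0.1425 -0.9898 -0.0029]
 [ 0.0011  0.0031 -1.    ]] [ 0.3055  0.1729 -0.5185  1.8217  0.0962  1.1702 -1.6719]
y 130 along [0.6268 0.6816 0.7718] across [0.1147 0.1152 0.1764 0.1973 0.1978]
b 217 along [0.6447 0.7059 0.7625] across [0.1302 0.1321 0.1527 0.1768 0.1786]
speed_knob_grip [[([238.8, 285.4], 0.72)], [([435.1, 170.0], 0.67), ([335.7, 140.0], 0.3)]]
lever_grip [[([274.3, 219.7], 0.75)], []]
green_flag_top [[([299.3, 231.2], 0.44), ([402.7, 211.9], 0.25)], [([380.6, 159.8], 0.42)]]
red_flag_top [[([281.0, 237.4], 0.69)], [([401.6, 162.1], 0.52), ([424.9, 275.6], 0.34)]]
[-0.052, 0.774, 0.178, -0.157, 0.955, -0.418]
[0.0, -0.0, 0.0, -0.111, 1.021, 0.569]
```

Run:
```python
from h import *
np.set_printoptions(precision=4,suppress=True)
ux=np.array([.988,.153]);uy=np.array([-.153,.988])
for p in (snap('wrist','w6'),snap('scene','s6'),snap('top','t6')):
  h=cv2.cvtColor(p['frame'],cv2.COLOR_RGB2HSV)
  g=np.indices(h.shape[:2]);uv=np.c_[g[1].ravel(),g[0].ravel()]
  for n,cond,z in [('y',(h[...,0]>18)&(h[...,0]<35)&(h[...,1]>60)&(h[...,2]>120),.06),('b',(h[...,0]>105)&(h[...,0]<135)&(h[...,1]>60)&(h[...,2]<140),.083)]:
    X=onz(p,uv,z)[:,:2];a=X@ux;c=X@uy
    k=cond.ravel()&(a>.6)&(a<.8)&(c>.11)&(c<.205)
    if k.sum()<20: print(n,k.sum());continue
    a=a[k];c=c[k]
    print(n,k.sum(),'along',np.percentile(a,[0,1,3,97,99]),'across',np.percentile(c,[1,3,97,99]))
    if n=='y':
      q=abs(c-.155)<.02; print('  near line',np.histogram(a[q],bins=np.arange(.615,.66,.003)))
```

```text
y 714 along [0.6276 0.6277 0.6278 0.7071 0.7092] across [0.1151 0.1154 0.1968 0.197 ]
  near line (array([ 0,  0,  0,  0, 62, 37,  0,  0,  0,  0,  0,  0,  0,  0,  0]), array([0.615, 0.618, 0.621, 0.624, 0.627, 0.63 , 0.633, 0.636, 0.639,
       0.642, 0.645, 0.648, 0.651, 0.654, 0.657, 0.66 ]))
b 1687 along [0.6411 0.6419 0.6429 0.7006 0.7016] across [0.1279 0.1286 0.1769 0.1776]
y 46 along [0.6259 0.626  0.626  0.71   0.7123] across [0.1131 0.1135 0.1558 0.1736]
  near line (array([0, 0, 0, 2, 4, 1, 0, 0, 0, 0, 0, 0, 0, 0, 0]), array([0.615, 0.618, 0.621, 0.624, 0.627, 0.63 , 0.633, 0.636, 0.639,
       0.642, 0.645, 0.648, 0.651, 0.654, 0.657, 0.66 ]))
b 4
y 162 along [0.6258 0.6262 0.6268 0.7692 0.7733] across [0.1136 0.114  0.1974 0.1977]
  near line (array([0, 0, 0, 5, 9, 4, 2, 0, 0, 0, 0, 0, 0, 0, 0]), array([0.615, 0.618, 0.621, 0.624, 0.627, 0.63 , 0.633, 0.636, 0.639,
       0.642, 0.645, 0.648, 0.651, 0.654, 0.657, 0.66 ]))
b 237 along [0.6437 0.645  0.6467 0.7613 0.7632] across [0.1294 0.1302 0.1768 0.1778]
```

Emit:
servo_tool:
  commands: [-0.008,0.12,0.03,-0.02,0.1,-0.2,0.4,-0.016,0.24,0.05,-0.05,0.25,-0.35,0.4,-0.024,0.37,0.08,-0.08,0.42,-0.418,0.4,-0.033,0.49,0.11,-0.11,0.6,-0.418,0.4,-0.042,0.62,0.14,-0.14,0.78,-0.418,0.4,-0.052,0.774,0.178,-0.157,0.955,-0.418,0.4,-0.052,0.774,0.178,-0.157,0.955,-0.418,0.4,-0.052,0.774,0.178,-0.157,0.955,-0.418,0.4]

```text
time: 22.12
tool_pos: [0.4982, -0.1562, 0.3674]
ee_rot: [[0.823, 0.004, 0.568], [0.001, -1.0, 0.005], [0.568, -0.004, -0.823]]
force: [-0.0, 1.2, 0.2]
gripper_width: 0.597
finger_force: 0.0
```

Emit:
servo_tool:
  commands: [0,0,0,0,0.2,0,0.4,0,0,0,-0.02,0.4,0,0.4,0,0,0,-0.04,0.6,0.05,0.4,0,0,0,-0.06,0.8,0.2,0.4,0,0,0,-0.08,1,0.35,0.4,0,0,0,-0.1,1,0.5,0.4,0,0,0,-0.111,1,0.569,0.4,0,0,0,-0.111,1,0.569,0.4,0,0,0,-0.111,1,0.569,0.4]

```text
time: 22.87
tool_pos: [0.5501, -0.3515, 0.2611]
ee_rot: [[0.822, 0.013, 0.569], [0.008, -1.0, 0.011], [0.569, -0.005, -0.822]]
force: [-0.5, 0.2, 0.6]
gripper_width: 0.599
finger_force: 0.0
```

Run:
```python
from h import *
np.set_printoptions(precision=4,suppress=True)
P,R=now();print(P,R,get_state()['qpos'])
w=snap('wrist','w7');s=snap('scene','s7')
for n in ('speed_knob','speed_knob_grip','lever_grip','console','red_flag_top','green_flag_top'):
  for p in (w,s):
    for r in nets.outline_of(n,p)[:2]:
      m=r['pixels'].astype(np.uint8);c=max(cv2.findContours(m,0,2)[0],key=cv2.contourArea)
      print(n,p['shot'],round(r['confidence'],2),np.round(r['position'],1),m.sum(),np.round(cv2.boxPoints(cv2.minAreaRect(c))).tolist())
h=cv2.cvtColor(w['frame'],cv2.COLOR_RGB2HSV)
n=np.array([-.573,0,.82]);G=np.array([.621,-.364,.157])
print('proj G',proj(w,G),proj(w,G+.007*n))
```

```text
[ 0.5501 -0.3515  0.2611] [[ 0.8223  0.0128  0.5689]
 [ 0.0079 -0.9999  0.011 ]
 [ 0.569  -0.0045 -0.8223]] [ 0.6784  0.2235  0.0033  1.9329 -0.6907  0.6151 -0.3787]
speed_knob 27 0.88 [334.9 195.4] 2679 [[307.0, 167.0], [364.0, 167.0], [364.0, 223.0], [307.0, 223.0]]
speed_knob 28 0.74 [237.7 289.7] 327 [[224.0, 291.0], [240.0, 274.0], [252.0, 286.0], [236.0, 303.0]]
speed_knob_grip 27 0.69 [335.1 195.3] 2722 [[307.0, 167.0], [364.0, 167.0], [364.0, 223.0], [307.0, 223.0]]
speed_knob_grip 28 0.86 [238.7 286.7] 406 [[222.0, 289.0], [240.0, 272.0], [254.0, 287.0], [235.0, 304.0]]
speed_knob_grip 28 0.42 [391.1 204.5] 290 [[378.0, 208.0], [384.0, 194.0], [403.0, 202.0], [398.0, 216.0]]
lever_grip 27 0.98 [137.1 205.2] 3015 [[72.0, 197.0], [183.0, 150.0], [203.0, 197.0], [92.0, 245.0]]
lever_grip 28 0.65 [274.  220.9] 275 [[263.0, 208.0], [272.0, 204.0], [283.0, 226.0], [275.0, 231.0]]
lever_grip 28 0.61 [280.7 256.5] 1670 [[218.0, 293.0], [246.0, 269.0], [261.0, 287.0], [233.0, 311.0]]
console 28 0.6 [279.  299.1] 9013 [[192.0, 321.0], [268.0, 204.0], [359.0, 263.0], [283.0, 380.0]]
red_flag_top 27 0.61 [170.3 155.2] 608 [[149.0, 152.0], [217.0, 143.0], [219.0, 158.0], [150.0, 167.0]]
red_flag_top 28 0.61 [281.8 242.9] 180 [[271.0, 230.0], [281.0, 227.0], [294.0, 267.0], [285.0, 270.0]]
green_flag_top 27 0.63 [ 99.2 148.7] 786 [[68.0, 149.0], [161.0, 141.0], [162.0, 156.0], [70.0, 163.0]]
green_flag_top 28 0.68 [302.8 230.5] 159 [[290.0, 219.0], [299.0, 216.0], [312.0, 255.0], [303.0, 258.0]]
proj G [[332.04   189.9508]] [[332.261  191.5876]]
```

```bash
cat > fit.py <<'E'
from h import *
from scipy.optimize import least_squares
np.set_printoptions(precision=4,suppress=True)
w=snap('wrist');s=snap('scene');t=snap('top')
n=np.array([-.573,0,.82]);u=np.array([.82,0,.573]);y=np.array([0,1,0])
c=lambda a,b:(a/3+205-1/3,b/3+100-1/3); cs=lambda a,b:(a/3+200-1/3,b/3+150-1/3)
def pts(v):
  x0,y0,yaw,hf,d,la=v[:6]
  B=Ro.from_rotvec([0,0,yaw]).as_matrix();W=lambda Q:B@(Q+np.array([0,0,.128]))+np.array([x0,y0,0])
  l=np.cos(la)*n+np.sin(la)*y
  return dict(disc=W(-.09*y+.012*n),kmid=W(-.09*y+.025*n),ktop=W(-.09*y+.044*n),grip=W(.075*y+.125*l),tip=W(.075*y+.158*l),
   g=W((.075+d)*y+.048*u+hf*n),r=W((.075-d)*y+.048*u+hf*n),piv=W(.075*y))
obs=[(w,'disc',(335.5,195),1),(s,'kmid',(238.5,288),2),(t,'ktop',c(695,207),1),(s,'grip',(274.2,220.3),1),(s,'tip',cs(207,175),1),(t,'tip',c(568,256),1),
 (s,'g',cs(291,217),1),(s,'r',cs(236,250),1),(t,'g',c(536,186),1),(t,'r',c(595,188),1),(w,'grip',(137.1,205.2),3)]
def f(v):
  P=pts(v);return np.concatenate([(proj(p,P[k])[0]-uv)/sg for p,k,uv,sg in obs])
r=least_squares(f,[.64,-.277,0,.1,.031,0],loss='soft_l1')
print(r.x);print(f(r.x).reshape(-1,2).round(1).tolist())
for k,v in pts(r.x).items():print(k,v)
np.save('con.npy',r.x)
E
python3 fit.py
```

```text
[ 0.6334 -0.2803 -0.0476  0.1008  0.0312 -0.018 ]
[[-0.9, -0.5], [-0.2, -1.2], [2.1, 3.6], [-0.1, 0.1], [0.2, 1.2], [1.0, -3.0], [-0.1, 0.2], [-0.6, -0.1], [0.8, -0.7], [0.3, -0.2], [-6.9, 5.2]]
disc [ 0.6223 -0.3699  0.1378]
kmid [ 0.6149 -0.3696  0.1485]
ktop [ 0.604  -0.369   0.1641]
grip [ 0.5654 -0.2043  0.2305]
tip [ 0.5465 -0.204   0.2575]
g [ 0.6201 -0.1734  0.2382]
r [ 0.6172 -0.2357  0.2382]
piv [ 0.637  -0.2054  0.128 ]
```

```bash
python3 - <<'E'
src=open('fit.py').read()
src=src.replace("x0,y0,yaw,hf,d,la=v[:6]","x0,y0,yaw,hf,d,la,sk,sl=v[:8]").replace("W(-.09*y+","W(-.09*y+sk*u+").replace("W(.075*y","W(sl*u+.075*y").replace("*y+.048*u","*y+(sl+.048)*u").replace(",.031,0]",",.031,0,0,0]")
src=src.replace("r=least_squares(f,","f0=f\nf=lambda v:np.r_[f0(v),v[6]/.03,v[7]/.03]\nr=least_squares(f,").replace("f(r.x).reshape","f0(r.x).reshape")
open('fit.py','w').write(src)
E
python3 fit.py
python3 - <<'E'
from h import *
np.set_printoptions(precision=3,suppress=True)
# rectify the knob to the plane of the bar top / disc and cluster grey levels
w=snap('wrist');n=np.array([-.573,0,.82])
h=cv2.cvtColor(w['frame'],cv2.COLOR_RGB2HSV).astype(float)
m=nets.outline_of('speed_knob',w)[0]['pixels']
ys,xs=np.nonzero(m);px=np.c_[xs,ys].astype(float)
f=w['frame'].astype(np.float32)[m]
print('grey quantiles',np.percentile(f.mean(1),[1,10,25,50,75,90,99]))
_,l,cen=cv2.kmeans(f,4,None,(3,50,.1),5,cv2.KMEANS_PP_CENTERS)
for k in range(4):
  q=px[l[:,0]==k];mu=q.mean(0);ev,V=np.linalg.eigh(np.cov((q-mu).T));print(cen[k],len(q),mu,np.sqrt(ev)*np.sqrt(12),'axis',V[:,1],'deg',np.degrees(np.arctan2(-V[1,1],V[0,1])))
E
```

```text
[ 0.6383 -0.2799 -0.0123  0.1019  0.0314 -0.0017 -0.008  -0.0022]
[[-1.2, -0.3], [0.0, -0.5], [1.9, 3.5], [-0.0, 0.5], [0.3, 1.7], [0.9, -3.0], [-0.4, 0.0], [-0.5, 0.3], [0.7, -0.3], [0.4, -0.4], [-6.6, 5.2]]
disc [ 0.6237 -0.3697  0.1333]
kmid [ 0.6163 -0.3696  0.1439]
ktop [ 0.6054 -0.3695  0.1595]
grip [ 0.5657 -0.2042  0.2292]
tip [ 0.5468 -0.204   0.2563]
g [ 0.6187 -0.1733  0.2378]
r [ 0.618  -0.236   0.2378]
piv [ 0.6374 -0.2049  0.1267]
grey quantiles [ 26.667  30.333  34.     45.667  52.333  72.2   247.173]
[51.1   49.856 50.028] 1452 [330.048 188.111] [42.207 50.164] axis [-0.929  0.369] deg -158.32922968317703
[116.349 115.941 112.36 ] 186 [328.817 195.946] [56.04  77.446] axis [-0.632  0.775] deg -129.1936842562386
[240.121 237.534 223.638] 58 [320.069 211.983] [ 2.636 22.213] axis [-0.84   0.543] deg -147.09356108604175
[32.95  32.506 32.802] 1029 [337.13  203.098] [35.914 51.195] axis [-0.909  0.417] deg -155.36943353207266
```

Run:
```python
from h import *
np.set_printoptions(precision=4,suppress=True)
w=snap('wrist');n=np.array([-.573,0,.82]);u=np.array([.82,0,.573]);r=np.array([0,-1,0])
kt=np.array([.6054,-.3695,.1595])
def onp(uv,h):
  o,d=ray(w,uv);p=kt+n*(h-.044);return np.array([o+x*((p-o)@n)/(x@n) for x in d])
m=nets.outline_of('speed_knob',w)[0]['pixels'];f=w['frame'].astype(float).mean(2)
ys,xs=np.nonzero(m&(f>180));X=onp(np.c_[xs,ys],.044)-kt;q=np.c_[X@r,X@u]
mu=q.mean(0);ev,V=np.linalg.eigh(np.cov((q-mu).T));a=V[:,1];print('white',len(q),mu,'dir',np.degrees(np.arctan2(a[1],a[0])),'range',np.percentile((q-mu)@a,[0,5,95,100]),'offset of axis from the line',(-mu)@V[:,0])
ys,xs=np.nonzero(m);X=onp(np.c_[xs,ys],.012)-kt;q=np.c_[X@r,X@u];print('disc extents right',q[:,0].min(),q[:,0].max(),'up',q[:,1].min(),q[:,1].max())
P,R=now();G=kt+n*.002
yaw=-57
print(P,rel(kt+.06*n,tilt(np.radians(yaw),-.012),P,R), proj(w,kt))
```

```text
white 57 [-0.0152 -0.0099] dir -145.05228687698002 range [-0.0109 -0.0096  0.01    0.0114] offset of axis from the line 0.0005803380337132385
disc extents right -0.033410681456344016 0.031225212843591588 up -0.03233141499496533 0.03210037522421833
[ 0.5488 -0.3533  0.2618] [-0.014, 0.013, 1.288, -0.06, 0.083, 0.281] [[335.3991 202.6484]]
```

Emit:
servo_tool:
  commands: [0,0,0.15,-0.02,0.03,0.05,0.4,0,0,0.3,-0.04,0.05,0.1,0.4,0,0,0.45,-0.06,0.083,0.2,0.4,0,0,0.6,-0.06,0.083,0.28,0.4,0,0,0.6,-0.06,0.083,0.28,0.4]

```text
time: 24.48
tool_pos: [0.5711, -0.3681, 0.2055]
ee_rot: [[0.738, -0.366, 0.567], [-0.451, -0.893, 0.011], [0.502, -0.264, -0.824]]
force: [0.6, 0.1, 0.2]
gripper_width: 0.605
finger_force: 0.0
```

Emit:
servo_tool:
  commands: [0,0,0.15,0,0,0,0.4,0,0,0.3,0,0,0,0.4,0,0,0.45,0,0,0,0.4,0,0,0.6,0,0,0,0.4,0,0,0.62,0,0,0,0.4,0,0,0.62,0,0,0,0.4,0,0,0.62,0,0,0,0.4]

```text
time: 25.07
tool_pos: [0.5711, -0.3695, 0.2095]
ee_rot: [[0.483, -0.665, 0.57], [-0.812, -0.583, 0.007], [0.328, -0.467, -0.821]]
force: [0.1, 0.0, 0.6]
gripper_width: 0.6
finger_force: 0.0
```

Run:
```python
from h import *
P,R=now();g=get_state();n=np.array([-.573,0,.82]);kt=np.array([.6054,-.3690,.1595])
print(P,g['qpos'])
for h in(.06,0,-.021):print(rel(kt+h*n,tilt(np.radians(-55),-.012),P,R))
```

```text
[ 0.571076   -0.3694563   0.20948706] [ 0.56358927  0.32363101  0.14561955  1.93703593 -0.86859279  0.56896109
 -1.15037937]
[-0.007, 0.017, 0.028, -0.003, 0.001, 0.003]
[-0.007, 0.017, 0.028, -0.001, 0.001, 0.303]
[-0.007, 0.017, 0.028, -0.0, 0.001, 0.408]
```

Emit:
servo_tool:
  commands: [-0.007,0.017,0.028,0,0,0.1,0.4,-0.007,0.017,0.028,0,0,0.2,0.4,-0.007,0.017,0.028,0,0,0.3,0.4,-0.007,0.017,0.028,0,0,0.36,0.4,-0.007,0.017,0.028,0,0,0.405,0.4,-0.007,0.017,0.028,0,0,0.405,0.4]
  newtons: 25

```text
time: 25.57
tool_pos: [0.6174, -0.3681, 0.1407]
ee_rot: [[0.46, -0.68, 0.571], [-0.827, -0.563, -0.005], [0.325, -0.47, -0.821]]
force: [-0.6, -0.3, -0.3]
gripper_width: 0.599
finger_force: 0.0
```

Emit:
servo_tool:
  commands: [0,0,0,0,0,0,1,0,0,0,0,0,0,1,0,0,0,0,0,0,1,0,0,0,0,0,0,1,0,0,0,0,0,0,1,0,0,0,0,0,0,1]

```text
time: 26.07
tool_pos: [0.6172, -0.3691, 0.1429]
ee_rot: [[0.457, -0.68, 0.573], [-0.827, -0.562, -0.007], [0.327, -0.471, -0.82]]
force: [0.3, -0.7, 0.8]
gripper_width: 0.234
finger_force: 1.7
```

Run:
```python
from h import *
np.set_printoptions(precision=4,suppress=True)
g=get_state();print(g['tool_pos'],g['force'],g['ft_torque'],g['gripper_width']*87,g['qpos'][6])
```

```text
[ 0.6172 -0.3691  0.1429] [ 0.2713 -0.7054  0.834 ] [0.2943 0.1293 0.1276] 20.360950113980643 -1.079626157033761
```

Emit:
servo_tool:
  commands: [0,0,0,0,0,0,1,0,0,0,0,0,0,1,0,0,0,0,0,0,1,0,0,0,0,0,0,1]

```text
time: 26.4
tool_pos: [0.6192, -0.3674, 0.1443]
ee_rot: [[0.459, -0.677, 0.575], [-0.826, -0.564, -0.005], [0.327, -0.473, -0.818]]
force: [1.5, 3.7, 5.1]
gripper_width: 0.16
finger_force: 25.0
```

Emit:
servo_tool:
  commands: [0,0,-0.12,0,0,0,1,0,0,-0.25,0,0,0,1,0,0,-0.38,0,0,0,1,0,0,-0.5,0,0,0,1,0,0,-0.63,0,0,0,1,0,0,-0.75,0,0,0,1,0,0,-0.88,0,0,0,1,0,0,-0.95,0,0,0,1,0,0,-0.95,0,0,0,1]

```text
time: 27.15
tool_pos: [0.6193, -0.3671, 0.1444]
ee_rot: [[0.797, -0.184, 0.575], [-0.222, -0.975, -0.004], [0.562, -0.124, -0.818]]
force: [2.9, 4.1, 4.9]
gripper_width: 0.157
finger_force: 25.0
```

```bash
cat > st.py <<'E'
from h import *
np.set_printoptions(precision=4,suppress=True)
g=get_state();R=g['ee_rot'];n=np.array([-.573,0,.82]);u=np.array([.82,0,.573])
print(g['time'],g['tool_pos'],'F',g['force'],'T tool',R.T@g['ft_torque'],'w',g['gripper_width']*87,'q',g['qpos'],'yaw',np.degrees(np.arctan2(R[:,0]@[0,1,0],R[:,0]@u)))
E
python3 st.py
```

```text
27.15 [ 0.6193 -0.3671  0.1444] F [2.8517 4.1127 4.8517] T tool [ 0.7037 -0.0251 -0.0348] w 13.687015055959414 q [ 0.7286  0.4594 -0.1384  1.9066 -0.8306  0.3783 -0.455 ] yaw -12.807626973600824
```

Emit:
servo_tool:
  commands: [0,0,-0.08,0,0,0,1,0,0,-0.16,0,0,0,1,0,0,-0.24,0,0,0,1,0,0,-0.32,0,0,0,1,0,0,-0.4,0,0,0,1,0,0,-0.4,0,0,0,1]

```text
time: 27.65
tool_pos: [0.6191, -0.3669, 0.1441]
ee_rot: [[0.815, 0.069, 0.575], [0.087, -0.996, -0.004], [0.573, 0.053, -0.818]]
force: [1.4, 3.9, 4.5]
gripper_width: 0.176
finger_force: 27.0
```

```bash
python3 st.py
```

```text
27.65 [ 0.6191 -0.3669  0.1441] F [1.3818 3.8662 4.5412] T tool [0.7895 0.3292 0.6744] w 15.274800665212236 q [ 0.7879  0.4654 -0.2153  1.9035 -0.7519  0.3579 -0.2099] yaw 4.969391172955851
```

Emit:
servo_tool:
  commands: [0,0,0.08,0,0,0,1,0,0,0.1,0,0,0,1,0,0,0.1,0,0,0,0.6,0,0,0.1,0,0,0,0.5,0,0,0.1,0,0,0,0.4,0,0,0.1,0,0,0,0.4,0,0,0.1,0,0,-0.1,0.4,0,0,0.1,0,0,-0.25,0.4,0,0,0.1,0,0,-0.4,0.4,0,0,0.1,0,0,-0.55,0.4,0,0,0.1,0,0,-0.65,0.4,0,0,0.1,0,0,-0.65,0.4]

```text
time: 28.65
tool_pos: [0.5415, -0.3712, 0.2533]
ee_rot: [[0.818, -0.002, 0.576], [0.008, -1.0, -0.014], [0.576, 0.016, -0.817]]
force: [0.0, 0.2, 0.2]
gripper_width: 0.597
finger_force: 0.0
```

```bash
cat > knob.py <<'E'
from h import *
np.set_printoptions(precision=4,suppress=True)
w=snap('wrist','w8');n=np.array([-.573,0,.82]);u=np.array([.82,0,.573]);r=np.array([0,-1,0])
kt=np.array([.6054,-.3690,.1595])
def onp(uv,h):
  o,d=ray(w,uv);p=kt+n*(h-.044);return np.array([o+x*((p-o)@n)/(x@n) for x in d])
m=nets.outline_of('speed_knob',w)[0]['pixels'];f=w['frame'].astype(float).mean(2)
ys,xs=np.nonzero(m&(f>180));X=onp(np.c_[xs,ys],.044)-kt;q=np.c_[X@r,X@u];k=np.hypot(*q.T)<.034;q=q[k]
mu=q.mean(0);ev,V=np.linalg.eigh(np.cov((q-mu).T));a=V[:,1];print('white',len(q),mu,'dir',np.degrees(np.arctan2(a[1],a[0])),'mu dir',np.degrees(np.arctan2(mu[1],mu[0])))
for nm in('lever_grip','green_flag_top','red_flag_top'):
  print(nm,[(np.round(x['position'],1).tolist(),round(x['confidence'],2)) for x in nets.recognise(nm,w)[:2]])
E
python3 st.py; python3 knob.py
```

```text
28.65 [ 0.5415 -0.3712  0.2533] F [0.001  0.18   0.1523] T tool [-0.0075 -0.6206  0.0632] w 51.939330916399854 q [ 0.7981  0.2385 -0.1008  1.9375 -0.6766  0.5755 -0.3583] yaw 0.43058140609841355
white 60 [-0.0024 -0.0174] dir 88.76639004089084 mu dir -97.87348599163596
lever_grip [([99.3, 198.4], 0.68)]
green_flag_top [([65.5, 135.0], 0.62), ([4.9, 126.9], 0.53)]
red_flag_top [([140.2, 140.7], 0.72)]
```

Emit:
servo_tool:
  commands: [0,0,0,0,0,-0.2,0.4,0,0,0,0,0,-0.4,0.4,0,0,0,0,-0.1,-0.5,0.4,0,0,0,0,-0.3,-0.5,0.4,0,0,0,0.03,-0.5,-0.5,0.4,0,0,0,0.03,-0.7,-0.5,0.4,0,0,0,0.03,-0.835,-0.5,0.4,0,0,0,0.03,-0.835,-0.5,0.4,0,0,0,0.03,-0.835,-0.5,0.4,0,0,0,0.03,-0.835,-0.5,0.4]

```text
time: 29.73
tool_pos: [0.4902, -0.2008, 0.332]
ee_rot: [[0.82, 0.002, 0.572], [0.007, -1.0, -0.006], [0.572, 0.01, -0.82]]
force: [-0.0, 0.2, -0.2]
gripper_width: 0.6
finger_force: 0.0
```

```bash
python3 st.py
python3 - <<'E'
from h import *
np.set_printoptions(precision=4,suppress=True)
w=snap('wrist','w9');s=snap('scene');t=snap('top')
n=np.array([-.573,0,.82]);u=np.array([.82,0,.573]);piv=np.array([.6374,-.2049,.1267])
for k,X in dict(piv=piv,grip=piv+.125*n,low=piv+.092*n,tip=piv+.158*n,g=(.6187,-.1733,.2378),r=(.618,-.236,.2378)).items():print(k,proj(w,np.array(X)),proj(s,np.array(X)))
for nm in('lever_grip','drive_lever','green_flag_top','red_flag_top'):
  for p in (w,s):
   for x in nets.outline_of(nm,p)[:1]:
    m=x['pixels'].astype(np.uint8);c=max(cv2.findContours(m,0,2)[0],key=cv2.contourArea)
    print(nm,p['shot'],round(x['confidence'],2),np.round(x['position'],1),m.sum(),np.round(cv2.boxPoints(cv2.minAreaRect(c))).tolist())
h=cv2.cvtColor(w['frame'],cv2.COLOR_RGB2HSV)
for nm,c in (('green',(h[...,0]>45)&(h[...,0]<80)&(h[...,1]>140)),('red',((h[...,0]<6)|(h[...,0]>174))&(h[...,1]>150)&(h[...,2]>90))):
  _,l,st,ce=cv2.connectedComponentsWithStats(c.astype(np.uint8));i=np.argsort(-st[1:,4])[:3]+1;print(nm,[(st[j].tolist(),ce[j].round(1).tolist()) for j in i])
E
```

```text
29.7333 [ 0.4902 -0.2008  0.332 ] F [-0.0404  0.2285 -0.2124] T tool [ 0.0172 -0.6254  0.0248] w 52.19322270208348 q [ 0.6882 -0.0917 -0.2133  2.102  -0.4831  0.6255 -0.7727] yaw 0.4241034447759393
piv [[320.3759 166.8143]] [[293.6263 261.8887]]
grip [[321.6149 185.4915]] [[274.0083 220.9466]]
low [[321.1994 179.2266]] [[279.2692 231.9293]]
tip [[322.1303 193.2646]] [[268.6877 209.8368]]
g [[292.044  136.2499]] [[296.2625 222.0186]]
r [[350.9243 137.2555]] [[277.8935 233.2642]]
lever_grip 38 0.6 [318.3 181.3] 1070 [[306.0, 152.0], [329.0, 152.0], [329.0, 207.0], [306.0, 207.0]]
lever_grip 39 0.5 [273.2 222.9] 274 [[263.0, 208.0], [271.0, 204.0], [282.0, 227.0], [275.0, 231.0]]
drive_lever 38 0.59 [322.6 182.8] 1063 [[306.0, 153.0], [329.0, 153.0], [329.0, 208.0], [306.0, 208.0]]
drive_lever 39 0.57 [275.8 221. ] 267 [[264.0, 207.0], [271.0, 204.0], [282.0, 227.0], [274.0, 231.0]]
green_flag_top 38 0.48 [291.5 134.2] 201 [[279.0, 133.0], [301.0, 133.0], [301.0, 142.0], [279.0, 142.0]]
green_flag_top 39 0.58 [302.9 233.2] 119 [[292.0, 221.0], [297.0, 218.0], [311.0, 246.0], [306.0, 249.0]]
red_flag_top 38 0.59 [346.7 136.8] 167 [[339.0, 135.0], [360.0, 135.0], [360.0, 143.0], [339.0, 143.0]]
green [([281, 135, 20, 7, 128], [290.3, 137.8]), ([243, 283, 1, 1, 1], [243.0, 283.0])]
red [([39, 19, 35, 15, 356], [56.6, 26.2]), ([339, 136, 21, 9, 160], [349.3, 140.0]), ([426, 206, 7, 7, 39], [429.2, 208.9])]
```

Emit:
servo_tool:
  commands: [0,0,0,0.015,0,0.15,0.4,0,0,0,0.015,0,0.3,0.4,0,0,0,0.015,0,0.45,0.4,0,0,0,0.015,0,0.58,0.4,0,0,0,0.015,0,0.66,0.4,0,0,0,0.015,0,0.695,0.4,0,0,0,0.015,0,0.695,0.4,0,0,0,0.015,0,0.695,0.4]
  newtons: 15

```text
time: 30.95
tool_pos: [0.572, -0.2014, 0.2208]
ee_rot: [[0.82, 0.002, 0.573], [0.008, -1.0, -0.007], [0.573, 0.01, -0.82]]
force: [0.1, -0.2, 1.2]
gripper_width: 0.599
finger_force: 0.0
```

Emit:
servo_tool:
  commands: [0,0,0,0,0,0,1,0,0,0,0,0,0,1,0,0,0,0,0,0,1,0,0,0,0,0,0,1,0,0,0,0,0,0,1,0,0,0,0,0,0,1,0,0,0,0,0,0,1,0,0,0,0,0,0,1]

```text
time: 31.62
tool_pos: [0.572, -0.2008, 0.2208]
ee_rot: [[0.82, 0.003, 0.573], [0.008, -1.0, -0.006], [0.573, 0.01, -0.82]]
force: [-5.0, 2.6, 4.8]
gripper_width: 0.248
finger_force: 15.0
```

```bash
python3 st.py; python3 -c "
from h import *
P,R=now();p=np.array([.6374,-.2025,.1267]);print((P-p)@[-.573,0,.82],(P-p)@[.82,0,.573])"
```

```text
31.6167 [ 0.572  -0.2008  0.2208] F [-5.0491  2.6409  4.754 ] T tool [ 0.3522 -0.8283  0.0209] w 21.598629965421438 q [ 0.6227  0.1689 -0.2759  2.1191 -0.5083  0.32   -0.7596] yaw 0.47959359306755844
0.1146703396131262 0.000292595353417989
```

Gripped at 21.6 mm (the lever grip). Throw it 0.32 rad to +y along its arc.

Emit:
servo_tool:
  commands: [-0.05,0,0,0,-0.023,0.001,1,-0.102,0,0,0,-0.045,0.002,1,-0.153,0,0,0,-0.068,0.004,1,-0.204,0,0,0,-0.091,0.007,1,-0.255,0,0,0,-0.113,0.011,1,-0.306,0,0,0,-0.135,0.016,1,-0.36,0,0,0,-0.158,0.022,1,-0.407,0,0,0,-0.18,0.029,1,-0.407,0,0,0,-0.18,0.029,1,-0.407,0,0,0,-0.18,0.029,1]

```text
time: 32.45
tool_pos: [0.5763, -0.1663, 0.2166]
ee_rot: [[0.818, -0.181, 0.546], [0.007, -0.946, -0.324], [0.575, 0.269, -0.773]]
force: [9.4, -8.4, -14.6]
gripper_width: 0.252
finger_force: 15.0
```

```bash
python3 st.py; python3 -c "
from h import *
P,R=now();p=np.array([.6374,-.2025,.1267]);a=(P-p)@[-.573,0,.82];b=P[1]-p[1];print(a,(P-p)@[.82,0,.573],'lean by pos',np.arctan2(b,a),'by tool',-np.arcsin(R[1,2]))"
```

```text
32.45 [ 0.5763 -0.1663  0.2166] F [  9.4354  -8.4085 -14.6493] T tool [-0.4033 -1.0641 -0.0161] w 21.923334709869817 q [-0.3139  0.1312  0.4053  2.2312  0.9853  0.2852 -2.4858] yaw 0.4191981111630852
0.10872181772116477 0.0014524006357587854 lean by pos 0.3210100642306967 by tool 0.33000552675680667
```

Emit:
servo_tool:
  commands: [0,0,0,0,0,0,0.65,0,0,0,0,0,0,0.5,0,0,0,0,0,0,0.4,0,0,0,0,0,0,0.4,0,0,0,0,0,0,0.4,0,0,0,0,0,-0.1,0.4,0,0,0,0,0,-0.2,0.4,0,0,0,0,0,-0.35,0.4,0,0,0,0,0,-0.5,0.4,0,0,0,0,0,-0.65,0.4,0,0,0,0,0,-0.65,0.4]

```text
time: 33.37
tool_pos: [0.5046, -0.1223, 0.321]
ee_rot: [[0.815, -0.178, 0.552], [0.008, -0.948, -0.317], [0.579, 0.263, -0.771]]
force: [0.3, 0.1, 0.1]
gripper_width: 0.597
finger_force: 0.0
```

```bash
python3 st.py
python3 - <<'E'
from h import *
np.set_printoptions(precision=4,suppress=True)
w=snap('wrist','w10');s=snap('scene','s10');t=snap('top','t10')
n=np.array([-.573,0,.82]);piv=np.array([.6374,-.2025,.1267]);Y=np.array([0,1,0])
for a in(0,.32,.64):
  l=np.cos(a)*n+np.sin(a)*Y;print(a,[proj(p,piv+.125*l).round(1).tolist() for p in(w,s,t)])
for p in (w,s,t):
  for nm in('lever_grip','drive_lever'):
   for x in nets.outline_of(nm,p)[:1]:
    m=x['pixels'].astype(np.uint8);c=max(cv2.findContours(m,0,2)[0],key=cv2.contourArea)
    print(nm,p['shot'],round(x['confidence'],2),np.round(x['position'],1),np.round(cv2.boxPoints(cv2.minAreaRect(c))).tolist())
# knob pointer and others in top: compare with the start
a=cv2.imread('pics/t0.png').astype(int);b=cv2.imread('pics/t10.png').astype(int)
for nm,(x,y) in dict(bottle=(334,140),jar=(228,268),tin=(424,278)).items():
  d=abs(a-b)[y-12:y+12,x-12:x+12].mean();print(nm,'mean diff',d)
E
```

```text
33.3667 [ 0.5046 -0.1223  0.321 ] F [0.3485 0.1316 0.1438] T tool [ 0.3872 -0.6287 -0.0257] w 51.92412508826433 q [-0.3792 -0.1741  0.2792  2.2276  0.7702  0.6284 -2.2897] yaw 0.46064142092425636
0 [[[357.6, 191.9]], [[274.7, 220.5]], [[393.0, 178.1]]]
0.32 [[[319.9, 193.1]], [[286.7, 216.0]], [[380.6, 177.2]]]
0.64 [[[282.1, 191.6]], [[299.0, 216.2]], [[369.1, 175.0]]]
lever_grip 41 0.87 [318.5 189.1] [[308.0, 158.0], [331.0, 158.0], [331.0, 215.0], [308.0, 215.0]]
drive_lever 41 0.7 [324.  191.6] [[308.0, 159.0], [331.0, 159.0], [331.0, 215.0], [308.0, 215.0]]
lever_grip 42 0.73 [288.  223.3] [[276.0, 203.0], [287.0, 200.0], [298.0, 233.0], [287.0, 236.0]]
drive_lever 42 0.59 [287.2 219.7] [[279.0, 201.0], [291.0, 199.0], [297.0, 235.0], [285.0, 237.0]]
lever_grip 43 0.47 [378.2 173.9] [[375.0, 182.0], [383.0, 165.0], [389.0, 167.0], [381.0, 185.0]]
drive_lever 43 0.71 [383.4 178.1] [[374.0, 184.0], [382.0, 163.0], [390.0, 167.0], [381.0, 187.0]]
bottle mean diff 3.2702546296296298
jar mean diff 4.383101851851852
tin mean diff 59.43171296296296
```

Run:
```python
from h import *
np.set_printoptions(precision=3,suppress=True)
a=cv2.imread('pics/s0.png').astype(int);b=cv2.imread('pics/s10.png').astype(int);c=cv2.imread('pics/s5.png').astype(int)
for nm,(x,y) in dict(tin=(183,244),bottle=(367,262),jar=(331,163),handle=(366,185)).items():
  print(nm,abs(a-b)[y-10:y+10,x-10:x+10].mean(),'vs s5',abs(c-b)[y-10:y+10,x-10:x+10].mean())
s=snap('scene');t=snap('top')
for p in(s,t):print([(np.round(r['position'],1).tolist(),round(r['confidence'],2)) for r in nets.recognise('tin',p)[:2]])
# knob white pointer seen by the top camera
n=np.array([-.573,0,.82]);u=np.array([.82,0,.573]);kt=np.array([.6054,-.369,.1595])
f=s['frame'].astype(float)
for ang in range(0,360,30):
  d=np.array([0,-1,0])*np.cos(np.radians(ang))+u*np.sin(np.radians(ang));q=proj(s,kt+.018*d)[0];i,j=np.round(q[::-1]).astype(int);print(ang,f[i-1:i+2,j-1:j+2].max().round(),end=' ')
```

```text
tin 32.25333333333333 vs s5 10.949166666666667
bottle 4.050833333333333 vs s5 1.955
jar 4.0441666666666665 vs s5 4.570833333333334
handle 58.89833333333333 vs s5 19.0275
[([182.7, 243.9], 0.7)]
[([422.4, 276.9], 0.63)]
0 140.0 30 104.0 60 47.0 90 51.0 120 133.0 150 143.0 180 142.0 210 129.0 240 93.0 270 87.0 300 136.0 330 140.0
```

```bash
python3 -c "
from h import *
print(robot.hand_in())"
```

```text
the job is handed in; nothing more can be done
None
```

The job is handed in at about 34 s of the 72 s: the block lies inside the outline, the bed is against its inner stop, the knob is at its anticlockwise stop and the lever rests in the green-flag notch. Along the way I pulled the bed back to its outer stop and pushed it in again, to be sure the first stop was the end stop.

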